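# Bed in taper-shank cutters and put them away

## Task

Lever the lid of the black case open with the thin nose of the steel drift (no fingers on the lid until it is up). Then bed in every cutter that stands in the wooden rack, largest head first and one at a time: stand its taper shank in the green sleeve with the drive flats crosswise to the channel, twist it into line and push it firmly home, let go, free it by driving the drift through the slot underneath until it has lifted the cutter by about 8 mm, and hang it upright by its flange on the two rails inside the case. Finish with the lid closed and the drift lying flat on the bench, drawn clear out of the slot, and leave the padlock, screwdriver and key tray alone.

Things in the scene. Friction and masses are not known exactly. Their poses are not given: they have to be found in the camera images.
- large_cutter: Steel taper-shank cutter with a round toothed head 34 mm in diameter; may be absent. Origin at the shank's tip, z up the axis. Cone shank z 0 to 48 mm (13 mm dia. at the tip, 22 at the top); flange z 48 to 56, a bar 44 mm long (x), 22 wide (y): its long sides are the flats; head z 56 to 90, to be gripped. 220 g.
- medium_cutter: Steel taper-shank cutter with a round toothed head 26 mm in diameter; may be absent. Origin at the shank's tip, z up the axis. Cone shank z 0 to 48 mm (13 mm dia. at the tip, 22 at the top); flange z 48 to 56, a bar 44 mm long (x), 22 wide (y): its long sides are the flats; head z 56 to 90, to be gripped. 220 g.
- small_cutter: Steel taper-shank cutter with a round toothed head 18 mm in diameter; may be absent. Origin at the shank's tip, z up the axis. Cone shank z 0 to 48 mm (13 mm dia. at the tip, 22 at the top); flange z 48 to 56, a bar 44 mm long (x), 22 wide (y): its long sides are the flats; head z 56 to 90, to be gripped. 220 g.
- rack: Fixed wooden stand with two aluminium rails along its y (10 mm wide, 210 long, inner edges 26 mm apart, tops 62 mm over the bench). Cutters hang between them by their flanges, 65 mm apart along y, flange roughly along the rack's x, shank tip 14 mm over the bench. Origin on the bench under its centre.
- sleeve_block: Fixed green block 52 mm square, 65 high, upright conical bore open at the top. Origin on the bench under the bore; x along slot and channel. Slot under the bore, 18 mm wide, bench to z 28, open at both ends; the drift slides in on the bench. Two cheeks on top (z 57 to 65) leave a channel 24 mm wide. A crosswise flange rests on them, 8 mm high; in line (either way round) it drops in.
- sleeve_home (a point): On the bore's axis, 9 mm over the bench: where the cutter's origin is when home (up to 1.3 mm higher is normal). Axes as the block. The taper touches about 1 mm before home and then holds by friction: pressed with F newtons it takes about 0.7 F to pull out, so 10 to 15 N is a firm push.
- drift: Loose steel wedge, 300 g, lying on the bench. Origin on its underside below the handle, x to the nose, z up. Upright black handle over the origin, for gripping: 26 x 26 mm, top 80 mm over the underside, on a foot 36 mm square, 25 high. Blade 14 mm wide, flat below; polished top 25 mm high to x 52, falling evenly to 5 mm at the nose, x 132; its last 12 mm narrows to 8 wide.
- drift_nose (a point): Middle of the nose's lower edge, on the drift's underside, 132 mm ahead of its origin. Under a cutter that is home the blade starts to lift when the nose is about 10 mm past the bore's axis; 42 mm past lifts it 8 mm (handle then 90 mm from the axis). 10 to 20 N drives it.
- case_rails (a point): Midway between the two rails in the black case, level with their tops, 62 mm over the bench; x to the hinge side, y along the rails, z up. Rails 208 mm long, 10 wide, inner edges 26 mm apart. A cutter hangs with its flange along x, origin 48 mm below here, up to 80 mm either way along y. Case fixed, 150 (x) by 220 (y) mm about this point, walls 6 thick, 115 high.
- case_lid (a joint): Angle of the case lid, rad: 0 closed, growing as it opens, up to 1.8. A stiff hinge: it stays at whatever angle it is left; about 2 N at the lip moves it.
- lid_lip (a point): Middle of the lid's lower front edge (moves with the lid). Lid: plate 6 mm thick, 164 mm from hinge to lip, 220 wide, overhanging the case's front by 14 mm. Below the lip a fixed ledge, 100 mm wide and 14 deep, leaves a gap 11 mm high for the drift's nose.
- lid_hinge (a point): Middle of the lid's hinge axis at the case's rim, 115 mm over the bench, on the case's +x side, 75 mm from its middle. The axis runs along the case's y. Axes as the case.
- padlock: Bystander: brass padlock, 45 mm wide, 72 mm high, standing upright; origin under it.
- screwdriver: Bystander: screwdriver lying on the bench.
- key_tray: Bystander: white tray 110 x 160 x 30 mm with key blanks; origin under its middle.

How it is judged:
By the outcome, as a careful person would: the job done as asked, in the order asked, and still so for the second after the job is handed in, with the robot touching nothing.
Of large_cutter, medium_cutter, small_cutter only 1 to 2 are there at a start; the rules pass over those that are not, and their reading is None.
At some moment in a run one of drift may be knocked a few centimetres aside while the robot is not near it.
It also fails if it takes over 210 s, if anything falls off the work surface, if the arm or the gripper's body presses on something with over 40 N, if the wrist force passes 120 N, or if a joint passes its speed limit or range.

## Robot

A 7-joint arm with a two-finger parallel gripper is mounted at the origin on the work surface. World frame = base frame: x ahead of the robot, y to its left, z up, the work surface at z = 0. Lengths are in m, angles in degrees, forces in N, time in s.
With the tool pointing down it reaches from about 0.425 to 0.875 m from the base axis. Payload 4.7 kg.
Tool frame: the origin (TCP) lies midway between the tips of the shut fingers; the grasp point (between the pads) lies 19 mm behind it; y points along the fingers, x is the direction in which the jaws open and shut, and the axes are right-handed (so a half turn about y gives the same grasp; the last joint's range is limited). The gripper opens to 87 mm and grips with 3 to 60 N. Pads are 19 mm wide; open, the fingers measure 117 mm over their backs; the gripper's body (75 mm by 190 mm) begins 51 mm behind the grasp point.
Start: joints at [74.204, 18.392, -4.016, 83.108, 1.295, 78.541, -3.26], TCP at [0.186, -0.623, 0.223] pointing down, gripper open.
Joint ranges: [-163.93, 163.93], [-17.29, 119.83], [-79.2, 71.16], [3.27, 140.29], [-89.18, 269.18], [5.43, 117.66], [-154.24, 154.24]. Speed limits (degrees/s): [147.25, 147.25, 180, 180, 180, 180, 180].

## Interface

Orientations are given as [roll, pitch, yaw] about the fixed x, y, z axes, in that order (R = Rz(yaw) Ry(pitch) Rx(roll)).
In Python, from cell import env gives the robot as it stands.
- The arm moves only by the tool carry_out, never from a script. Its argument "targets" is a list of rows, each a list of 2 entries, a list of its own where there are three numbers: the shift along the tool's x, y, z in mm, then the turn, a rotation vector about the tool's x, y, z in degrees. A call has 1 to 12 rows; each row shifts and turns the commanded pose from where the row before left it, along the tool's axes as they then stand; what a row does not reach is not made up. A row lasts 1/10 s, in which the tool goes at most 50 mm and 8.59 degrees, less where a joint would pass 70% of its speed; a pose out of reach is approached as far as the arm can. A call with a gripper value outside its range is refused whole. "jaw" is the opening, from 0 (shut) to 1 (fully open), set as the call begins (left out, the last holds). The fingers move at their own pace and stop on an object; "squeeze" is the grip in N (left out, the last holds). Time passes only in rows, so rows that do not move let the fingers close. It gives the time, the measured TCP pose, the force and the opening at its end, in the units of the state.
- env.get_obs(): the state, without advancing time (a new reading comes with each control period).
- env.read_camera(name): name is "side" or "top" or "wrist"; returns the picture (420x560x3 uint8, red, green, blue); there is no depth.
- env.get_calibration(name): a dict with "fx", "fy", "cx", "cy" (pixels), "R" (3x3) and "t" (3): a world point X has camera coordinates R X + t; the wrist camera has in their place "hand_eye" (4x4, takes a point from camera to tool coordinates, whose origin is the TCP and whose axes are the tool frame's). Camera axes: x right, y down, z forward; pixel columns grow to the right and rows downward; lengths in m; the calibration is good to about 2 mm. A picture is of the moment at which its call begins: read the wrist's pose just before it. get_calibration takes no time and is no camera call.
- env.sign_off(): hands the job in, once; it reports no verdict.
Trained networks look in the newest picture that a camera, given by its name, has taken for a name from the list of things; names that differ only in an ending like _2 or _b are one class to them, and where a whole thing is asked for, a point or a joint stands for the part that bears it (a point fixed in the world has none). Each returns a list of dicts, best first, with "p" (0 to 1); they miss things now and then, are a little off and sometimes report something else, mostly with a low value. They report only what shows in the picture. A call takes as long as a camera call.
- env.outline_of(camera, label): "mask" (420x560 bool, what is visible of it) and "xy" ([column, row] in pixels, amid what is visible of it).
The state is a dict: "time_s": time; "qpos": joint angles; "joint_velocities": joint speeds; "effort": joint torques, N m; "tool_pos": TCP position; "tool_rot": TCP orientation; "force": force on the tool from outside, world axes, zero at the start; "wrist_torque": the same for the moment, N m; "grip_width": finger opening in m.
Only numpy, scipy, OpenCV 4.12 (cv2) and the standard library are available. Lean on these libraries where they do the work, as an engineer would, in place of code of your own. Each camera call takes 0.05 s, during which the arm holds its last target.

## Working session

There is one attempt and no reset: what is moved stays moved. The work goes in short steps, Python scripts to look and compute and a tool call to move; the robot and the scene stay as the last step left them, time stands still between calls to the robot, and variables do not carry over. Pictures are saved under pics/ and viewed, and the job is handed in when it is done.

Besides the shell and the picture viewer there is one more tool, called as name(argument=value, ...) on one line, values as JSON. carry_out: Moves the arm, as the interface text tells. Its arguments: {"type":"object","properties":{"targets":{"type":"array","items":{"type":"array"}},"jaw":{"type":"number"},"squeeze":{"type":"number"}},"required":["targets"]}

```bash
ls; mkdir -p pics; python3 - <<'E'
from cell import env
import cv2
o=env.get_obs(); print(o)
for n in("side","top","wrist"):
    im=env.read_camera(n); cv2.imwrite(f"pics/{n}0.png",im[:,:,::-1]); print(n,env.get_calibration(n))
E
```

```text
pics
{'time_s': 0.0, 'qpos': array([74.20434366, 18.43996896, -4.01669995, 83.17452083,  1.29535053,
       78.5399866 , -3.25981892]), 'joint_velocities': array([-0.03611035,  0.03702017, -0.0772239 ,  0.07235904,  0.01878159,
       -0.05509191, -0.02406607]), 'effort': array([ 2.54033494e-04, -4.91289926e+01, -4.03766893e-01, -3.12532067e+01,
       -6.41038315e-02,  4.36805247e-02,  1.26536056e-04]), 'tool_pos': array([ 0.18554095, -0.6223856 ,  0.2214547 ]), 'tool_rot': array([-90.00565792,   0.10920991, -73.39324793]), 'force': array([-0.19753466, -0.20202443, -0.440051  ]), 'wrist_torque': array([-0.02978451, -0.03088757,  0.0163526 ]), 'grip_width': 0.08683856213726732}
side {'fx': 438.0912136447688, 'fy': 438.0912136447688, 'cx': 288.45795708711404, 'cy': 211.150571590651, 'R': array([[ 0.97158833, -0.23667337,  0.00135549],
       [-0.12029796, -0.49876158, -0.85835033],
       [ 0.20382473,  0.8338001 , -0.51306225]]), 't': array([-0.53414515,  0.1738076 ,  1.1768376 ])}
top {'fx': 383.0627418037095, 'fy': 383.0627418037095, 'cx': 282.04426050318915, 'cy': 208.85446496894716, 'R': array([[ 0.0143308 , -0.99989465, -0.00230744],
       [-0.98510862, -0.01372338, -0.17138458],
       [ 0.17133486,  0.00472916, -0.9852015 ]]), 't': array([0.06348841, 0.5846143 , 1.05072759])}
wrist {'fx': 328.4260861727532, 'fy': 328.4260861727532, 'cx': 284.88532793827864, 'cy': 209.6670985478264, 'hand_eye': array([[ 9.99999279e-01,  9.88090359e-04, -6.82778559e-04,
         2.59433806e-04],
       [ 9.52202874e-04, -3.05766054e-01,  9.52106199e-01,
        -1.62087577e-01],
       [ 7.31996450e-04, -9.52106162e-01, -3.05766774e-01,
         8.41289818e-02],
       [ 0.00000000e+00,  0.00000000e+00,  0.00000000e+00,
         1.00000000e+00]])}
```

View pics/side0.png

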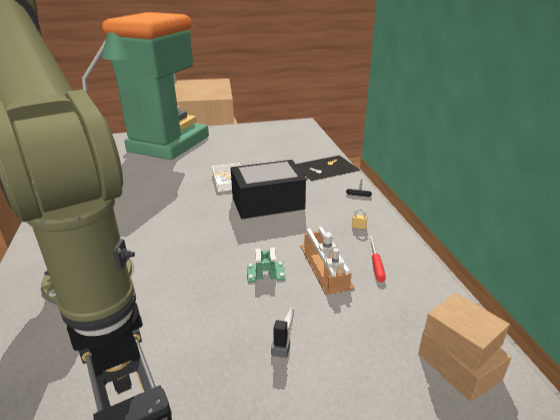

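View pics/top0.png

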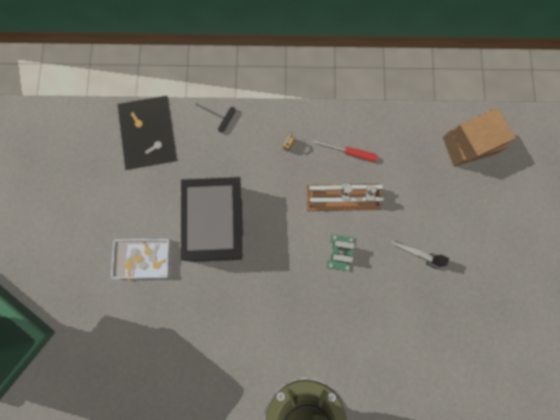

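View pics/wrist0.png

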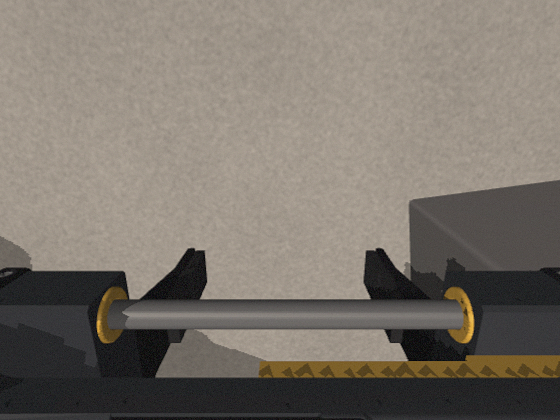

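```bash
cat > h.py <<'E'
import numpy as np, cv2
from scipy.spatial.transform import Rotation as Ro
from cell import env
def rot(o): return Ro.from_euler('xyz',o['tool_rot'],degrees=True).as_matrix()
def cam(name,o=None):
    c=env.get_calibration(name)
    K=np.array([[c['fx'],0,c['cx']],[0,c['fy'],c['cy']],[0,0,1]])
    if name=='wrist':
        o=o or env.get_obs(); T=np.eye(4);T[:3,:3]=rot(o);T[:3,3]=o['tool_pos']
        W=T@c['hand_eye']; R=W[:3,:3].T; t=-R@W[:3,3]
    else: R,t=np.array(c['R']),np.array(c['t'])
    return K,R,t
def proj(C,X):
    K,R,t=C; p=(np.atleast_2d(X)@R.T+t)@K.T; return p[:,:2]/p[:,2:]
def toplane(C,uv,z=0.):
    K,R,t=C; uv=np.atleast_2d(uv).astype(float); d=np.c_[uv,np.ones(len(uv))]@np.linalg.inv(K).T@R; c=-R.T@t
    z=np.broadcast_to(z,len(uv)); return c+d*((z-c[2])/d[:,2])[:,None]
def tri(C1,p1,C2,p2):
    A=[];
    P1=C1[0]@np.c_[C1[1],C1[2]];P2=C2[0]@np.c_[C2[1],C2[2]]
    X=cv2.triangulatePoints(P1,P2,np.array(p1,float).reshape(2,1),np.array(p2,float).reshape(2,1)); return (X[:3]/X[3]).ravel()
def snap(name,fn,crop=None,s=1):
    o=env.get_obs(); im=env.read_camera(name)[:,:,::-1].copy(); 
    if crop: x0,y0,x1,y1=crop; v=im[y0:y1,x0:x1]
    else: v=im
    if s!=1: v=cv2.resize(v,None,fx=s,fy=s,interpolation=cv2.INTER_CUBIC)
    cv2.imwrite('pics/'+fn,v); return o,im
E
python3 - <<'E'
from h import *
M=np.zeros((420,560,3),np.uint8)
for n in ("top","side"):
    C=cam(n)
    for l in ["large_cutter","medium_cutter","small_cutter","rack","sleeve_block","drift","case_lid","padlock","screwdriver","key_tray"]:
        for d in env.outline_of(n,l)[:3]:
            m=d['mask'].astype(np.uint8); 
            ys,xs=np.nonzero(m); (c,s,a)=cv2.minAreaRect(np.c_[xs,ys].astype(np.float32))
            print(n,l,round(d['p'],2),d['xy'],m.sum(),np.round(c,1),np.round(s,1),round(a,1),'z0:',toplane(C,[c],0)[0].round(3))
print(env.get_obs()['time_s'])
E
python3 - <<'E'
import cv2
a=cv2.imread('pics/top0.png'); cv2.imwrite('pics/top0a.png',cv2.resize(a[160:290,290:470],None,fx=4.4,fy=4.4,interpolation=2))
cv2.imwrite('pics/top0b.png',cv2.resize(a[160:280,160:270],None,fx=5,fy=5,interpolation=2))
a=cv2.imread('pics/side0.png'); cv2.imwrite('pics/side0a.png',cv2.resize(a[220:370,230:400],None,fx=4,fy=4,interpolation=2))
E
```

```text
top small_cutter 0.62 [341.8, 252.6] 771 [340.4 252.1] [25.2 34.2] 8.1 z0: [ 0.465 -0.102  0.   ]
top small_cutter 0.52 [369.9, 190.9] 136 [370.  192.2] [ 9.5 15.4] 8.1 z0: [ 0.647 -0.194  0.   ]
top rack 0.76 [343.9, 200.8] 1794 [345.  196.6] [27.9 76.1] 88.8 z0: [ 0.633 -0.118  0.   ]
top sleeve_block 0.86 [342.2, 253.8] 733 [341.3 252.2] [25.2 34.1] 8.7 z0: [ 0.465 -0.105  0.   ]
top drift 0.63 [429.0, 257.3] 502 [419.4 255.3] [58.7 15.4] 16.5 z0: [ 0.459 -0.334  0.   ]
top case_lid 0.68 [212.2, 217.0] 5038 [211.1 217.8] [83.2 62.1] 88.6 z0: [0.562 0.284 0.   ]
top padlock 0.17 [339.9, 252.4] 833 [340.9 251.6] [26.  35.6] 7.6 z0: [ 0.467 -0.103  0.   ]
top screwdriver 0.89 [360.0, 152.0] 252 [361.2 153.2] [31.5  9.5] 14.0 z0: [ 0.77 -0.17  0.  ]
top key_tray 0.86 [140.8, 257.5] 2278 [141.5 259. ] [42. 59.] 90.0 z0: [0.437 0.484 0.   ]
top key_tray 0.71 [370.8, 189.3] 136 [370.2 192.4] [ 9.5 15.4] 8.1 z0: [ 0.647 -0.194  0.   ]
side large_cutter 0.48 [266.1, 171.4] 1533 [268.1 174.1] [23.6 72.6] 83.0 z0: [0.589 0.496 0.   ]
side medium_cutter 0.7 [325.4, 245.5] 238 [326.9 244.4] [1
[... 199 characters left out ...]
.8] 60.5 z0: [ 0.635 -0.089  0.   ]
side sleeve_block 0.6 [265.8, 266.4] 891 [265.3 264.8] [32.8 37.6] 86.1 z0: [ 0.468 -0.064 -0.   ]
side drift 0.69 [285.2, 333.5] 766 [281.5 332.5] [19.7 50.9] 5.9 z0: [ 0.456 -0.319  0.   ]
side case_lid 0.87 [265.2, 172.8] 1515 [268.4 174. ] [23.7 73.3] 82.9 z0: [0.59  0.497 0.   ]
side padlock 0.76 [359.5, 222.0] 240 [359.  218.5] [21. 14.] 90.0 z0: [0.812 0.105 0.   ]
side screwdriver 0.57 [378.8, 270.5] 239 [378.1 267.7] [28.5  9.8] 71.6 z0: [ 0.768 -0.149  0.   ]
side key_tray 0.6 [224.5, 174.1] 464 [225.8 177.6] [26. 27.] 84.3 z0: [0.425 0.505 0.   ]
side key_tray 0.25 [265.7, 270.3] 847 [265.3 264.8] [32.8 37.6] 86.3 z0: [ 0.468 -0.064  0.   ]
1.15
```

View pics/top0a.png

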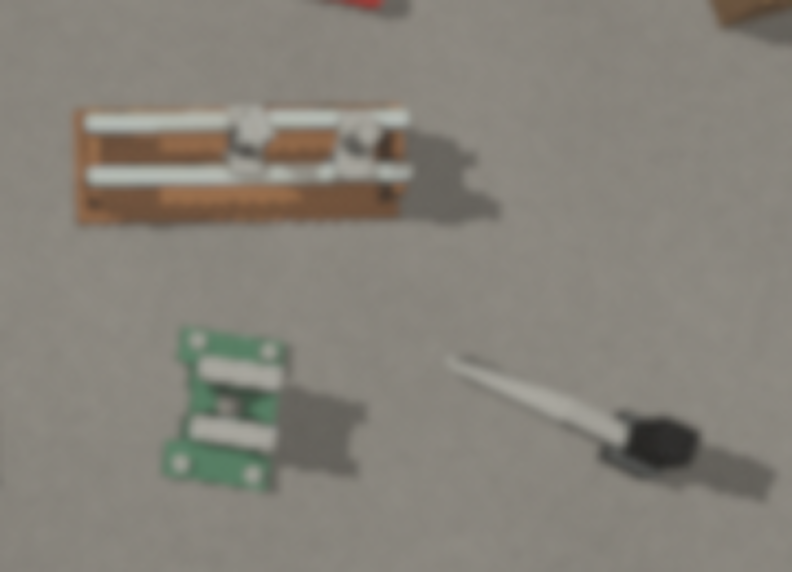

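View pics/top0b.png

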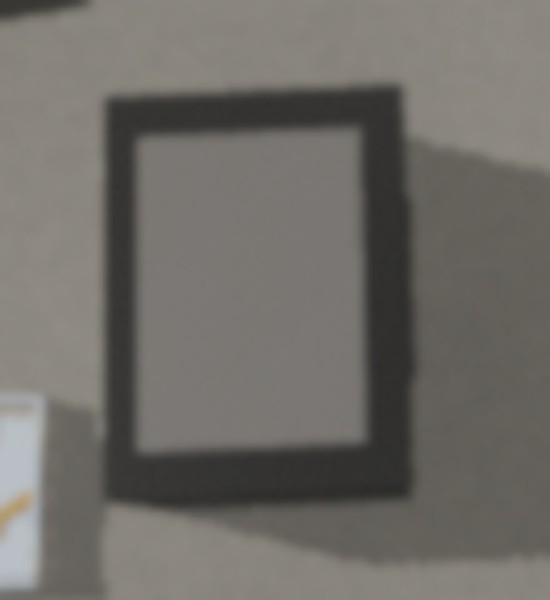

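View pics/side0a.png

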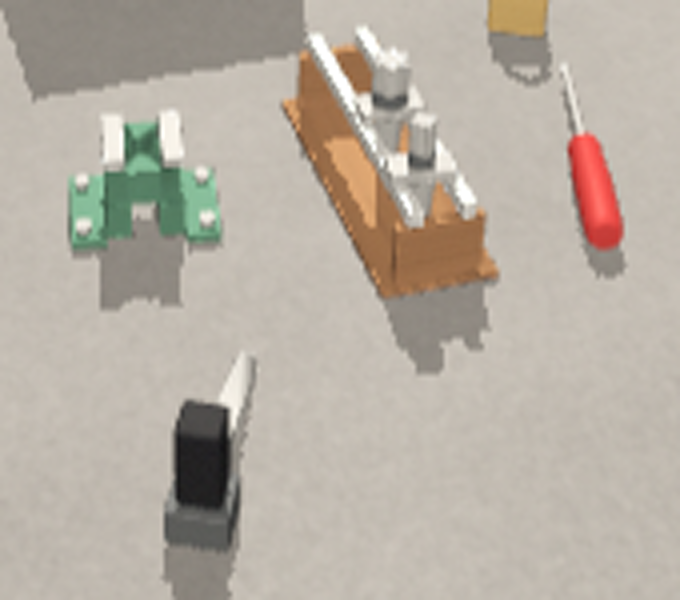

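carry_out(targets=[[[-30,-4,37],[0,0,0]],[[-30,-4,37],[0,0,0]],[[-30,-4,37],[0,0,0]],[[-30,-4,37],[0,0,0]],[[-30,-4,37],[0,0,0]],[[-30,-4,37],[0,0,0]],[[-30,-4,37],[0,0,0]],[[-30,-4,37],[0,0,0]],[[0,0,0],[0,8.5,0]],[[0,0,0],[0,8.5,0]],[[0,0,0],[0,8.5,0]],[[0,0,0],[0,8.5,0]]])

```text
time_s: 2.35
tool_pos: [0.4009, -0.3082, 0.2548]
tool_rot: [-90.0, -0.0, -107.7]
force: [0.7, 0.5, -0.6]
grip_width: 0.087
```

```bash
python3 - <<'E'
from h import *
o,im=snap('wrist','w1.png'); print(o['tool_pos'],o['tool_rot'],o['force'],o['joint_velocities'].round(1))
C=cam('wrist',o)
for l in ["drift","sleeve_block","rack"]:
    for d in env.outline_of('wrist',l)[:1]:
        ys,xs=np.nonzero(d['mask']); (c,s,a)=cv2.minAreaRect(np.c_[xs,ys].astype(np.float32))
        print(l,d['p'],c,s,a,toplane(C,[c])[0])
E
```

```text
[ 0.40088027 -0.30819831  0.25475297] [-8.99830629e+01 -2.20286292e-02 -1.07722348e+02] [ 0.72039974  0.47109277 -0.64634151] [ -0.4  -0.    0.7   0.   -0.1   0.  -84.3]
drift 0.88 (279.15997314453125, 119.8800048828125) (130.10765075683594, 31.961227416992188) 8.13010311126709 [ 0.4657088  -0.32178478  0.        ]
sleeve_block 0.92 (101.47233581542969, 178.55191040039062) (86.68296813964844, 81.8580093383789) 73.0724868774414 [ 0.46580896 -0.07999347  0.        ]
rack 0.81 (64.06829833984375, 28.370941162109375) (90.90522003173828, 171.56333923339844) 69.07550048828125 [ 0.63490683 -0.12053406  0.        ]
```

View pics/w1.png

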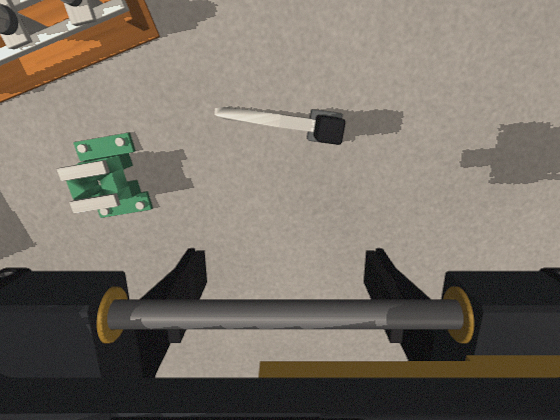

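```bash
cat >> h.py <<'E'
from scipy.optimize import minimize
def box(x0,x1,y0,y1,z0,z1): return np.array([[x,y,z] for x in(x0,x1) for y in(y0,y1) for z in(z0,z1)])/1e3
DRIFT=[box(-13,13,-13,13,0,80),box(-18,18,-18,18,0,25),box(0,52,-7,7,0,25),
  np.r_[box(52,52,-7,7,0,25),box(120,120,-7,7,0,8)],np.r_[box(120,120,-7,7,0,8),box(132,132,-4,4,0,5)]]
def sil(C,parts,x,y,yaw,z=0,S=1):
    R=Ro.from_euler('z',yaw,degrees=True).as_matrix(); m=np.zeros((420*S,560*S),np.uint8)
    for p in parts:
        uv=proj(C,p@R.T+[x,y,z]); h=cv2.convexHull(((uv+.5)*S*16-8).astype(np.int32)); cv2.fillConvexPoly(m,h,1,shift=4)
    return m.astype(bool)
def fit(C,parts,mask,x0,z=0):
    S=3; M=cv2.resize(mask.astype(np.uint8),None,fx=S,fy=S,interpolation=0).astype(bool)
    def f(v):
        s=sil(C,parts,v[0]/1e3,v[1]/1e3,v[2],z,S); return 1-(s&M).sum()/max(1,(s|M).sum())
    best=None
    v=np.array([x0[0]*1e3,x0[1]*1e3,x0[2]])
    for d in (12,4,1.5):
        sim=np.array([v,v+[d,0,0],v+[0,d,0],v+[0,0,d]])
        r=minimize(f,v,method='Nelder-Mead',options=dict(initial_simplex=sim,xatol=.05,fatol=1e-5)); v=r.x
    return v,1-r.fun
def drift(camname='wrist',x0=None,z=0,fn=None):
    o=env.get_obs(); im=env.read_camera(camname); C=cam(camname,o)
    d=env.outline_of(camname,'drift')[0]; m=d['mask']
    res=[]
    ys,xs=np.nonzero(m); P=toplane(C,np.c_[xs,ys])[:,:2]; c=P.mean(0); e=np.linalg.svd(P-c,full_matrices=False)[2][0]; a=np.degrees(np.arctan2(e[1],e[0]))
    for yaw in ([x0[2]] if x0 else [a,a+180]):
        b=x0[:2] if x0 else c-0.045*np.array([np.cos(np.radians(yaw)),np.sin(np.radians(yaw))])
        res.append(fit(C,DRIFT,m,[*b,yaw],z))
    r=max(res,key=lambda r:r[1])
    if fn:
        v=im[:,:,::-1].copy(); s=sil(C,DRIFT,r[0][0]/1e3,r[0][1]/1e3,r[0][2],z); cs,_=cv2.findContours(s.astype(np.uint8),0,1); cv2.drawContours(v,cs,-1,(0,0,255),1); cv2.imwrite('pics/'+fn,v)
    return np.round(r[0],1),round(r[1],3),d['p'],o
E
python3 - <<'E'
from h import *
print(drift('wrist',fn='d1.png')[:3],drift('top')[:3],drift('side')[:3])
E
```

```text
(array([ 443.7, -369.8,   64.9]), np.float64(0.948), 0.64) (array([ 493.1, -259.1, -111.6]), np.float64(0.412), 0.6) (array([ 441.7, -370.2,   65.5]), np.float64(0.901), 0.73)
```

View pics/d1.png

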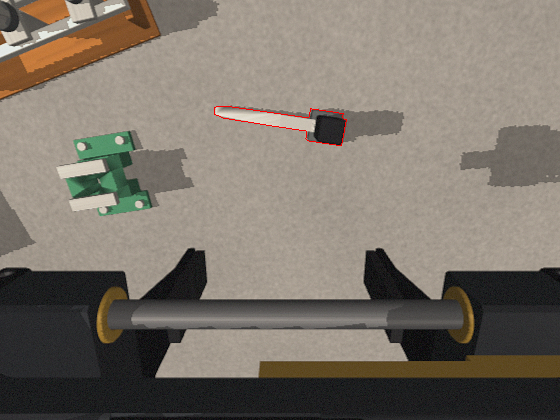

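```bash
cat >> h.py <<'E'
def plan(x,y,z,yaw=None):
    """mm, deg. rotate first, then shifts in tool axes (tool vertical)"""
    o=env.get_obs(); p=o['tool_pos']*1e3; cy=o['tool_rot'][2]; R=rot(o)
    yy=cy if yaw is None else yaw
    t=-((yy-cy+180)%360-180)
    R2=Ro.from_euler('xyz',[-90,0,yy],degrees=True).as_matrix() if yaw is not None else R
    d=np.array([x,y,z])-p; s=R2.T@d
    print('pos',p.round(1),'rot',o['tool_rot'].round(2),'| turn about y',round(t,2),'| shift',s.round(1),'len',round(np.linalg.norm(s),1),'F',o['force'].round(1),'w',round(o['grip_width']*1e3,1),'t',round(o['time_s'],2))
E
python3 - <<'E'
from h import *
plan(443.5,-370,110,-115)
E
```

```text
pos [ 400.8 -308.4  254.6] rot [-9.0000e+01 -1.0000e-02 -1.0735e+02] | turn about y 7.65 | shift [ 37.8 144.6  64.8] len 162.9 F [-0.5 -0.1  0.5] w 87.0 t 2.85
```

carry_out(targets=[[[0,0,0],[0,7.6,0]],[[10,36,16],[0,0,0]],[[10,36,16],[0,0,0]],[[9,36,16],[0,0,0]],[[9,36,17],[0,0,0]],[[0,0,0],[0,0,0]],[[0,0,0],[0,0,0]]], jaw=0.8)

```text
time_s: 3.55
tool_pos: [0.4433, -0.3697, 0.1102]
tool_rot: [-90.1, 0.1, -115.0]
force: [-0.5, 0.7, 0.9]
grip_width: 0.0696
```

```bash
python3 - <<'E'
from h import *
plan(443.5,-370,45,-115)
snap('wrist','w2.png')
E
```

```text
pos [ 443.3 -369.7  110.2] rot [-9.0110e+01  6.0000e-02 -1.1498e+02] | turn about y 0.02 | shift [ 0.2 65.2  0.3] len 65.2 F [-0.5  0.7  0.9] w 69.6 t 3.55
```

View pics/w2.png

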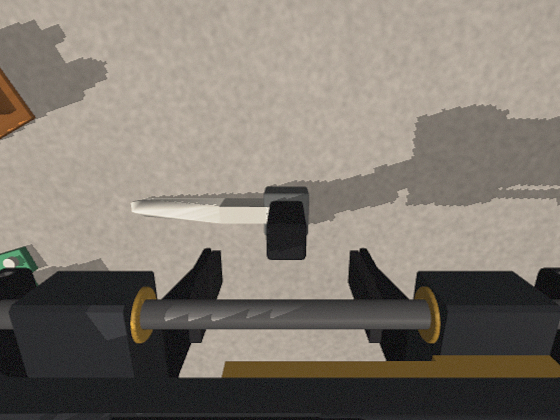

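carry_out(targets=[[[0,30,0],[0,0,0]],[[0,35,0],[0,0,0]],[[0,0,0],[0,0,0]]])

```text
time_s: 3.9
tool_pos: [0.4416, -0.3684, 0.044]
tool_rot: [-90.3, 0.1, -115.0]
force: [-0.5, 1.3, -0.6]
grip_width: 0.0694
```

carry_out(targets=[[[0,0,0],[0,0,0]],[[0,0,0],[0,0,0]],[[0,0,0],[0,0,0]],[[0,0,0],[0,0,0]],[[0,0,0],[0,0,0]]], jaw=0, squeeze=60)

```text
time_s: 4.4
tool_pos: [0.444, -0.3706, 0.0464]
tool_rot: [-89.9, -0.0, -115.0]
force: [0.4, -0.2, 0.1]
grip_width: 0.0375
```

carry_out(targets=[[[0,0,0],[0,0,0]],[[0,0,0],[0,0,0]],[[0,0,0],[0,0,0]],[[0,0,0],[0,0,0]]])

```text
time_s: 4.8
tool_pos: [0.4437, -0.3704, 0.0457]
tool_rot: [-90.0, -0.0, -115.0]
force: [-0.8, -0.1, 2.7]
grip_width: 0.0257
```

```bash
python3 - <<'E'
from h import *
plan(470,60,260,-90)
E
```

```text
pos [ 443.7 -370.4   45.7] rot [-8.999e+01 -1.000e-02 -1.150e+02] | turn about y -25.0 | shift [-430.4 -214.3   26.3] len 481.5 F [-0.8 -0.1  2.7] w 25.7 t 4.8
```

carry_out(targets=[[[0,-40,0],[0,0,0]],[[0,-40,0],[0,0,0]],[[0,-40,0],[0,-8,0]],[[0,-40,0],[0,-8.5,0]],[[0,-40,0],[0,-8.5,0]],[[-48,-2,3],[0,0,0]],[[-48,-2,3],[0,0,0]],[[-48,-2,3],[0,0,0]],[[-48,-2,3],[0,0,0]],[[-48,-2,3],[0,0,0]],[[-48,-2,3],[0,0,0]],[[-48,-2,3],[0,0,0]]])

```text
time_s: 6.0
tool_pos: [0.4638, -0.0323, 0.2588]
tool_rot: [-90.1, -0.0, -90.0]
force: [1.0, 0.5, -3.5]
grip_width: 0.0259
```

carry_out(targets=[[[-47,0,3],[0,0,0]],[[-47,0,2],[0,0,0]],[[0,0,0],[0,0,0]],[[0,0,0],[0,0,0]]])

```text
time_s: 6.4
tool_pos: [0.4689, 0.0609, 0.2589]
tool_rot: [-90.1, -0.1, -89.8]
force: [0.3, -0.3, -2.9]
grip_width: 0.0256
```

```bash
python3 - <<'E'
from h import *
plan(470,60,260,-90)
snap('wrist','w3.png')
snap('side','s3.png',crop=(150,130,350,260),s=4)
E
```

```text
pos [468.9  60.9 258.9] rot [-9.007e+01 -5.000e-02 -8.979e+01] | turn about y 0.21 | shift [ 0.9 -1.1  1.1] len 1.8 F [ 0.3 -0.3 -2.9] w 25.6 t 6.4
```

View pics/w3.png

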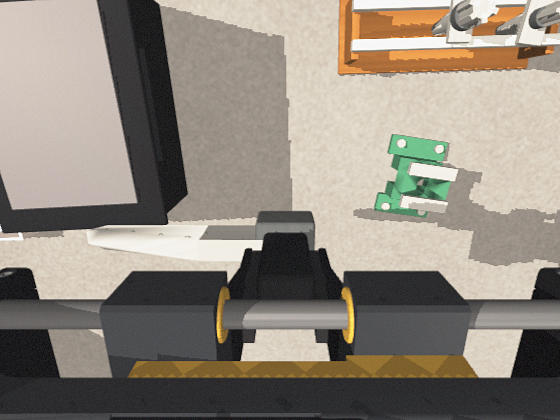

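View pics/s3.png

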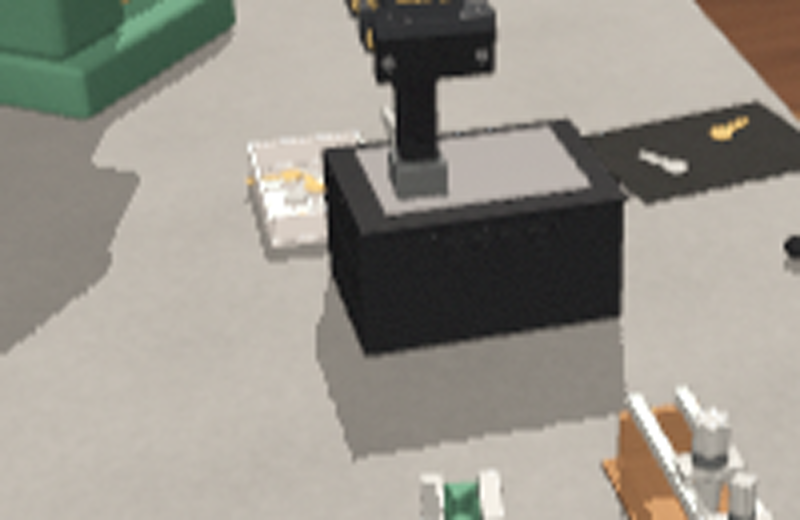

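carry_out(targets=[[[10,-40,15],[0,0,0]],[[10,-40,15],[0,0,0]],[[0,0,0],[0,0,0]],[[0,0,0],[0,0,0]]])

```text
time_s: 6.9
tool_pos: [0.4999, 0.0382, 0.3393]
tool_rot: [-90.0, 0.0, -90.2]
force: [-0.5, -0.1, -3.9]
grip_width: 0.0253
```

```bash
python3 - <<'E'
from h import *
o,im=snap('wrist','w4.png'); C=cam('wrist',o); np.savez('w4.npz',K=C[0],R=C[1],t=C[2])
plan(470,60,260,-90)
d=env.outline_of('wrist','case_lid')[0]; np.save('w4m.npy',d['mask']); print(d['p'],d['mask'].sum())
v=im.copy(); v[d['mask']]=v[d['mask']]//2+np.array([0,0,120],np.uint8); cv2.imwrite('pics/w4m.png',v)
E
```

```text
pos [499.   38.8 338.3] rot [-9.013e+01  2.000e-02 -9.011e+01] | turn about y -0.11 | shift [-21.2  78.3 -29. ] len 86.1 F [-0.9  0.5 -3.7] w 25.9 t 6.95
0.73 27697
```

View pics/w4.png

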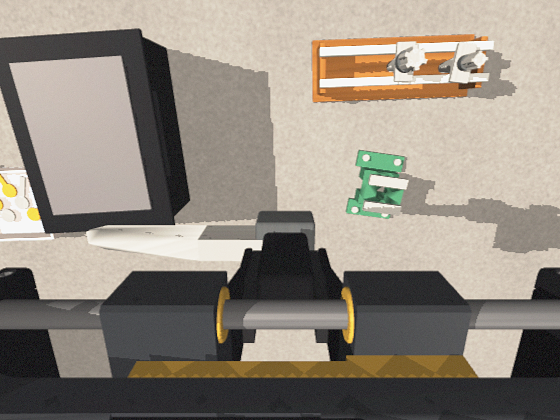

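View pics/w4m.png

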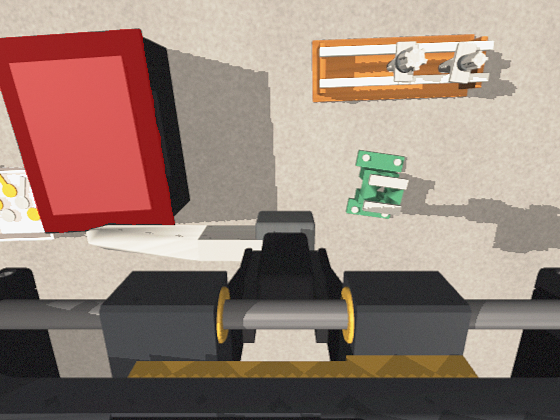

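```bash
cat > lid.py <<'E'
from h import *
f=np.load('w4.npz'); C=(f['K'],f['R'],f['t']); m=np.load('w4m.npy')
for rows in (221,200):
    mm=m.copy(); mm[rows:]=0
    import h
    s0=h.sil
    def sil2(*a,**k):
        s=s0(*a,**k); S=s.shape[0]//420; s[rows*S:]=0; return s
    h.sil=sil2
    LID=[box(-89,75,-110,110,115,121)]
    v,i=h.fit(C,LID,mm,[.56,.28,90]); print(v.round(1),round(i,4)); h.sil=s0
im=cv2.imread('pics/w4.png'); s=sil(C,LID+[box(-75,75,-110,110,0,115),box(-89,-75,-50,50,96,104)],v[0]/1e3,v[1]/1e3,v[2])
cs,_=cv2.findContours(s.astype(np.uint8),0,1); cv2.drawContours(im,cs,-1,(0,0,255),1)
for X in ([-75,-110,0],[-75,110,0],[-89,-50,104],[-89,50,104],[-89,0,115]):
    a=np.radians(v[2]); P=np.array([v[0]+X[0]*np.cos(a)-X[1]*np.sin(a),v[1]+X[0]*np.sin(a)+X[1]*np.cos(a),X[2]])
    print(X,P.round(1)); cv2.circle(im,tuple(proj(C,P/1e3)[0].astype(int)),2,(0,255,0),-1)
cv2.imwrite('pics/w4f.png',cv2.resize(im[0:260,0:300],None,fx=2.3,fy=2.3))
E
python3 lid.py
```

```text
[544.  271.7  93.4] 0.9852
[544.1 271.8  93.5] 0.9853
[-75, -110, 0] [658.4 203.7   0. ]
[-75, 110, 0] [438.8 190.3   0. ]
[-89, -50, 104] [599.4 186.  104. ]
[-89, 50, 104] [499.6 179.9 104. ]
[-89, 0, 115] [549.5 183.  115. ]
```

View pics/w4f.png

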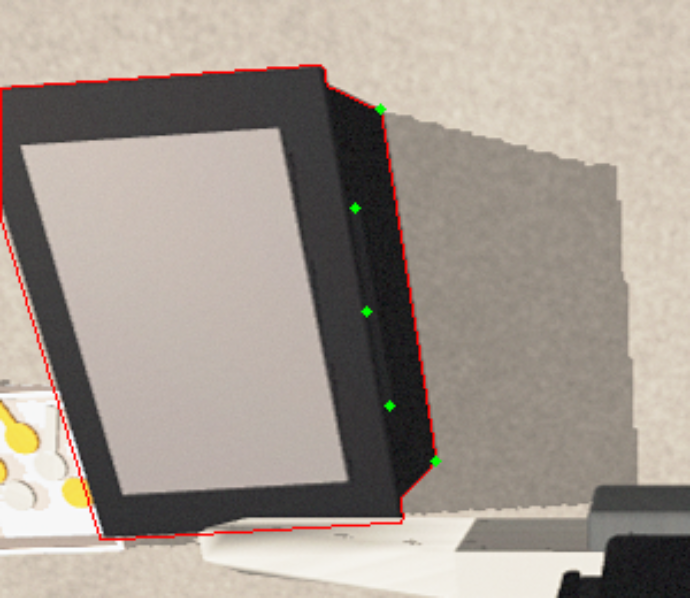

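```bash
python3 - <<'E'
from h import *
c=env.get_calibration('wrist'); H=np.linalg.inv(c['hand_eye']); K=cam('wrist')[0]
for tz in (44,46,48):
  for P in ([-132,tz,-4],[-132,tz,4],[-132,tz-5,4],[-132,tz-5,-4],[-52,tz-25,7]):
    q=K@(H[:3,:3]@(np.array(P)/1e3)+H[:3,3]); print(tz,P,(q[:2]/q[2]).round(1))
im=cv2.imread('pics/w4.png'); cv2.imwrite('pics/w4n.png',cv2.resize(im[210:270,70:250],None,fx=4.4,fy=4.4,interpolation=0))
E
```

```text
44 [-132, 44, -4] [ 90.3 240.2]
44 [-132, 44, 4] [ 88.2 229.3]
44 [-132, 39, 4] [ 83.8 232. ]
44 [-132, 39, -4] [ 86.1 243.2]
44 [-52, 19, 7] [197.3 239.9]
46 [-132, 46, -4] [ 92.  239.1]
46 [-132, 46, 4] [ 89.9 228.2]
46 [-132, 41, 4] [ 85.6 230.9]
46 [-132, 41, -4] [ 87.8 242. ]
46 [-52, 21, 7] [198.1 238.6]
48 [-132, 48, -4] [ 93.6 238. ]
48 [-132, 48, 4] [ 91.5 227.1]
48 [-132, 43, 4] [ 87.3 229.8]
48 [-132, 43, -4] [ 89.5 240.8]
48 [-52, 23, 7] [199.  237.3]
```

View pics/w4n.png

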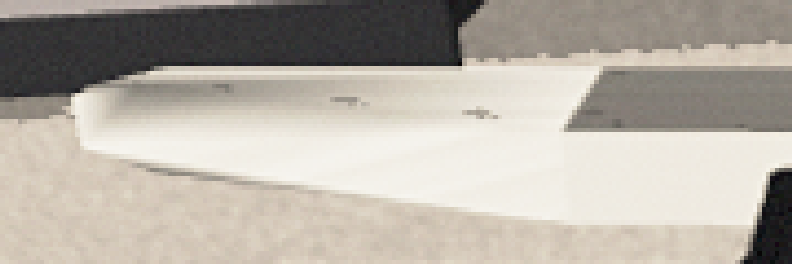

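```bash
python3 - <<'E'
from h import *
plan(558.4,36.3,151.7,-86.5)
E
```

```text
pos [498.5  39.2 337.9] rot [-90.18   0.   -90.06] | turn about y -3.56 | shift [  6.5 186.2  59.6] len 195.6 F [-0.6 -1.2 -2.4] w 25.8 t 7.0
```

carry_out(targets=[[[6,0,30],[0,-3.6,0]],[[0,46,30],[0,0,0]],[[0,46,0],[0,0,0]],[[0,46,0],[0,0,0]],[[0,48,0],[0,0,0]],[[0,0,0],[0,0,0]],[[0,0,0],[0,0,0]],[[0,0,0],[0,0,0]]])

```text
time_s: 7.8
tool_pos: [0.5585, 0.0359, 0.1603]
tool_rot: [-89.8, -0.0, -86.4]
force: [0.9, -0.2, -2.2]
grip_width: 0.026
```

```bash
python3 - <<'E'
from h import *
plan(558.4,36.3,151.7,-86.5)
snap('wrist','w5.png')
snap('side','s5.png',crop=(200,130,360,230),s=5)
E
```

```text
pos [558.5  35.9 160.3] rot [-8.977e+01 -2.000e-02 -8.639e+01] | turn about y 0.11 | shift [-0.4  8.6 -0.1] len 8.6 F [ 0.9 -0.2 -2.2] w 26.0 t 7.8
```

View pics/w5.png

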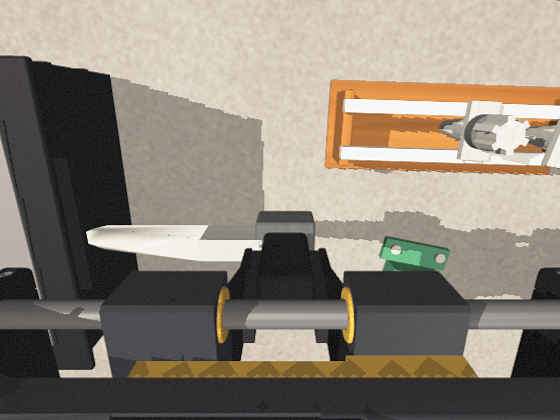

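View pics/s5.png

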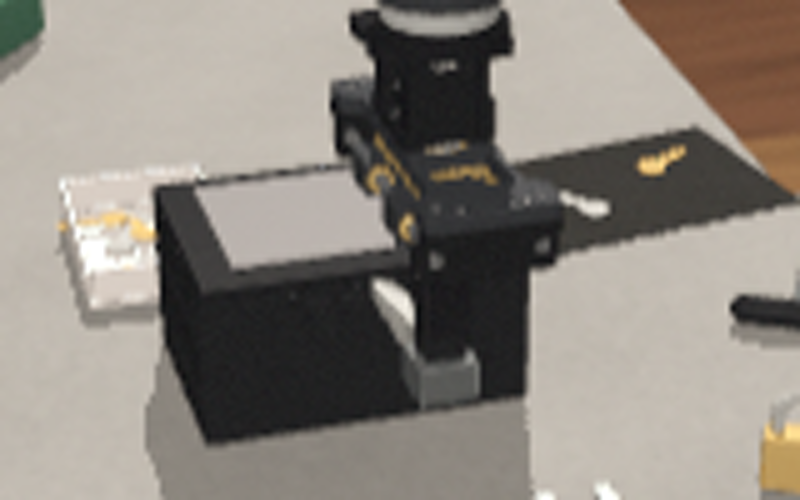

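carry_out(targets=[[[0,8.5,0],[0,0,0]],[[0,0,0],[0,0,0]],[[0,0,0],[0,0,0]]])

```text
time_s: 8.2
tool_pos: [0.5568, 0.0354, 0.1491]
tool_rot: [-90.0, -0.0, -86.4]
force: [0.0, 0.2, -2.6]
grip_width: 0.0259
```

carry_out(targets=[[[-6,0,0],[0,0,0]],[[-6,0,0],[0,0,0]],[[-6,0,0],[0,0,0]],[[0,0,0],[0,0,0]]])

```text
time_s: 8.6
tool_pos: [0.5559, 0.0509, 0.1492]
tool_rot: [-90.0, -0.3, -86.4]
force: [-0.2, -5.5, -4.1]
grip_width: 0.0253
```

carry_out(targets=[[[6,0,0],[0,0,0]],[[0,-3,0],[0,0,0]],[[0,0,0],[0,0,0]],[[0,0,0],[0,0,0]]])

```text
time_s: 9.0
tool_pos: [0.5562, 0.0483, 0.1524]
tool_rot: [-90.0, 0.0, -86.4]
force: [-0.2, 0.6, -3.4]
grip_width: 0.0254
```

```bash
python3 - <<'E'
from h import *
plan(558.4,36.3,151.7,-86.5)
snap('wrist','w6.png',crop=(0,150,300,350),s=2.6)
E
```

```text
pos [556.2  48.3 152.4] rot [-8.997e+01  3.000e-02 -8.636e+01] | turn about y 0.14 | shift [12.1  0.7  1.4] len 12.2 F [-0.2  0.6 -3.4] w 25.4 t 9.0
```

View pics/w6.png

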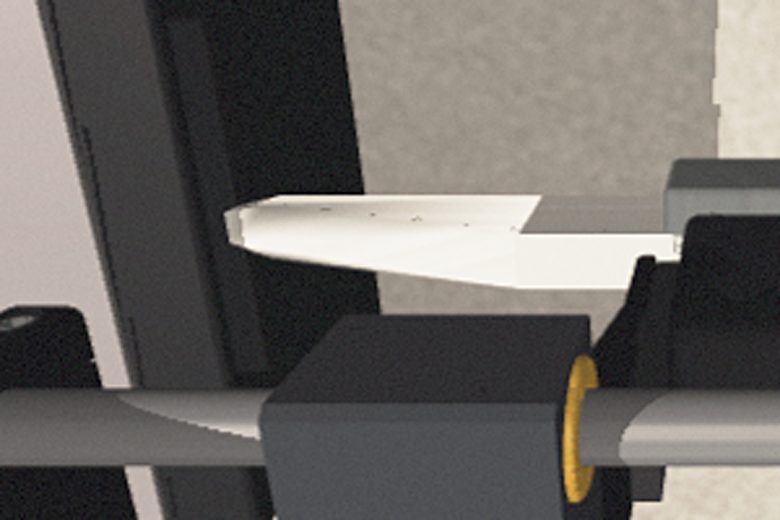

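carry_out(targets=[[[-5,0,0],[0,0,0]],[[-5,0,0],[0,0,0]],[[-3,0,0],[0,0,0]],[[0,0,0],[0,0,0]]])

```text
time_s: 9.45
tool_pos: [0.5552, 0.0616, 0.1522]
tool_rot: [-90.0, 0.0, -86.3]
force: [0.3, 0.1, -2.5]
grip_width: 0.0254
```

```bash
python3 - <<'E'
from h import *
plan(558.4,36.3,151.7,-86.5)
snap('wrist','w7.png',crop=(0,150,300,350),s=2.6)
E
```

```text
pos [555.2  61.6 152.2] rot [-9.00e+01  2.00e-02 -8.63e+01] | turn about y 0.2 | shift [25.5  0.5  1.7] len 25.5 F [ 0.3  0.1 -2.5] w 25.4 t 9.45
```

View pics/w7.png

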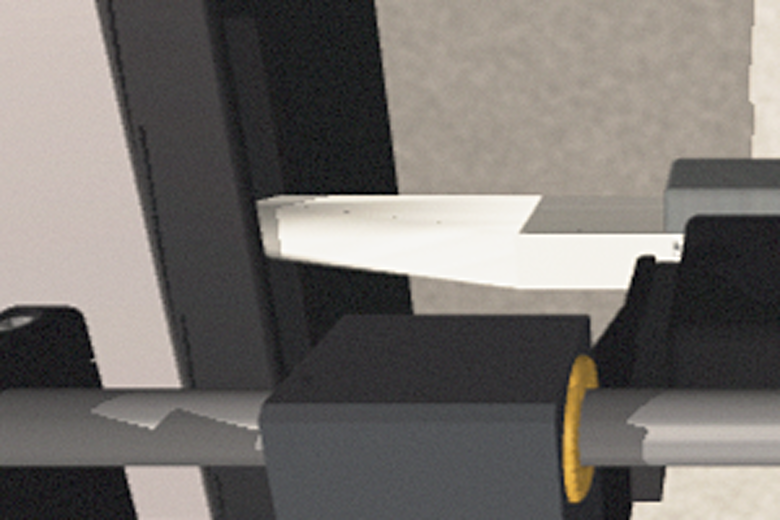

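carry_out(targets=[[[-2,-11,0],[0,0,0]],[[-2,-11,0],[0,0,0]],[[-3,-11,0],[0,0,0]],[[-5,-14,0],[0,0,0]],[[-6,-14,0],[0,0,0]],[[0,0,0],[0,0,0]]])

```text
time_s: 10.1
tool_pos: [0.5556, 0.0807, 0.2163]
tool_rot: [-89.7, 0.1, -86.3]
force: [0.3, 0.7, -2.0]
grip_width: 0.0256
```

```bash
python3 - <<'E'
from h import *
plan(558.4,36.3,151.7,-86.5)
snap('wrist','w8.png',crop=(0,100,300,300),s=2.4)
snap('side','s8.png',crop=(200,100,360,230),s=4.5)
E
```

```text
pos [555.6  80.7 216.3] rot [-8.971e+01  6.000e-02 -8.629e+01] | turn about y 0.21 | shift [44.5 64.6  0.1] len 78.5 F [ 0.3  0.7 -2. ] w 25.6 t 10.1
```

View pics/w8.png

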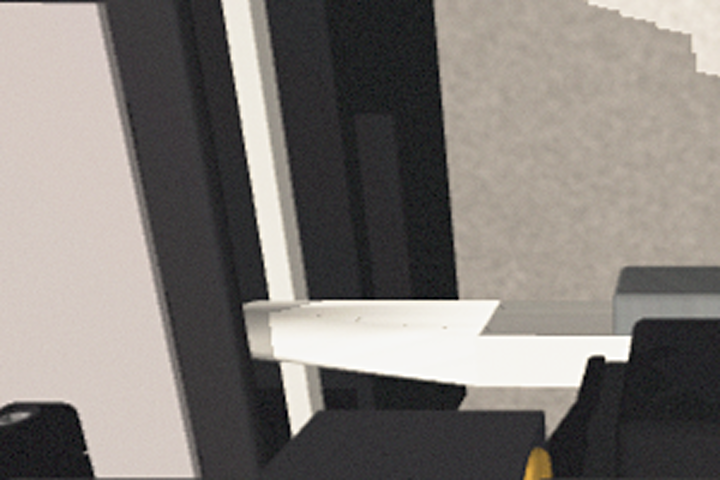

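View pics/s8.png

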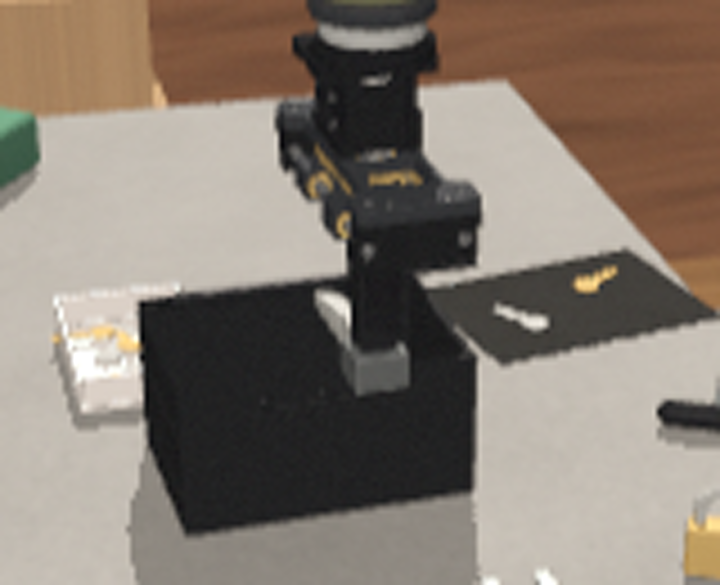

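Lid lifts on the nose (the case rail shows beneath). Continue along the arc.

carry_out(targets=[[[-8,-12,0],[0,0,0]],[[-9,-12,0],[0,0,0]],[[-11,-9,0],[0,0,0]],[[-12,-9,0],[0,0,0]],[[-12,-7,0],[0,0,0]],[[-13,-6,0],[0,0,0]],[[-13,-4,0],[0,0,0]],[[-13,-4,0],[0,0,0]],[[0,0,0],[0,0,0]]])

```text
time_s: 11.1
tool_pos: [0.5478, 0.1732, 0.2768]
tool_rot: [-90.0, 0.2, -86.1]
force: [0.5, 0.3, -2.2]
grip_width: 0.0254
```

```bash
python3 - <<'E'
from h import *
plan(558.4,36.3,151.7,-86.5)
snap('wrist','w9.png')
snap('side','s9.png',crop=(200,80,360,230),s=4)
E
```

```text
pos [547.8 173.2 276.8] rot [-89.96   0.17 -86.14] | turn about y 0.36 | shift [137.3 125.1   2.2] len 185.8 F [ 0.5  0.3 -2.2] w 25.4 t 11.1
```

View pics/w9.png

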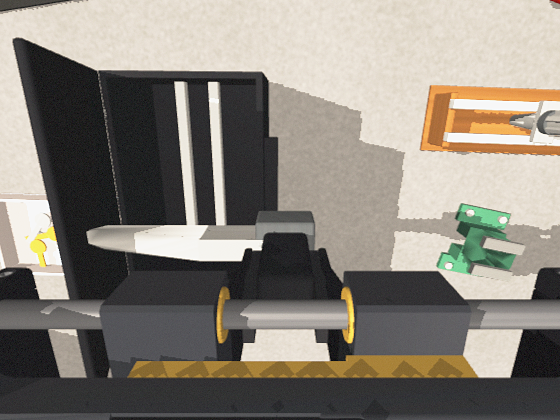

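View pics/s9.png

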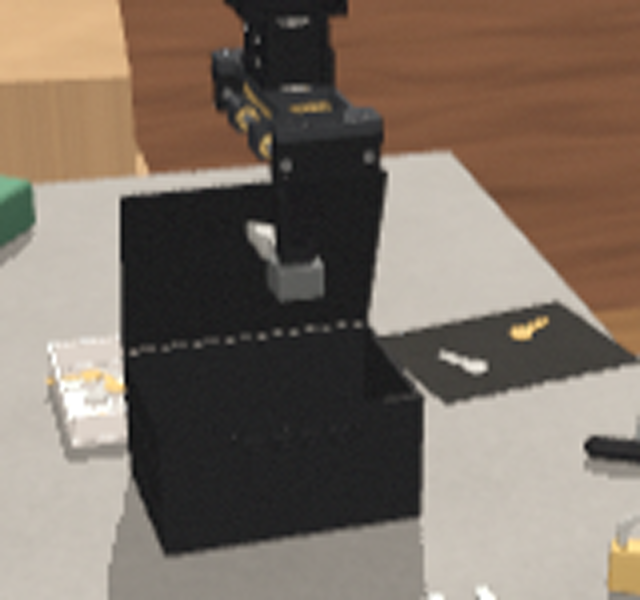

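carry_out(targets=[[[-13,-1,0],[0,0,0]],[[-13,-1,0],[0,0,0]],[[-13,1,0],[0,0,0]],[[-12,2,0],[0,0,0]],[[-10,3,0],[0,0,0]],[[-5,2,0],[0,0,0]],[[0,0,0],[0,0,0]]])

```text
time_s: 11.9
tool_pos: [0.5435, 0.2368, 0.2695]
tool_rot: [-90.1, 0.1, -86.3]
force: [-0.9, -0.1, -3.5]
grip_width: 0.0252
```

```bash
python3 - <<'E'
from h import *
plan(558.4,36.3,151.7,-86.5)
o,im=snap('wrist','w10.png')
np.savez('w10.npz',K=cam('wrist',o)[0],R=cam('wrist',o)[1],t=cam('wrist',o)[2])
snap('side','s10.png',crop=(200,80,360,230),s=4)
E
```

```text
pos [543.5 236.8 269.5] rot [-9.007e+01  7.000e-02 -8.626e+01] | turn about y 0.24 | shift [201.  117.8   2.7] len 233.0 F [-0.9 -0.1 -3.5] w 25.2 t 11.9
```

View pics/w10.png

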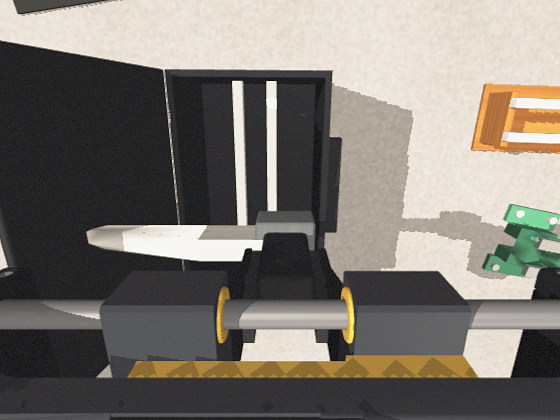

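View pics/s10.png

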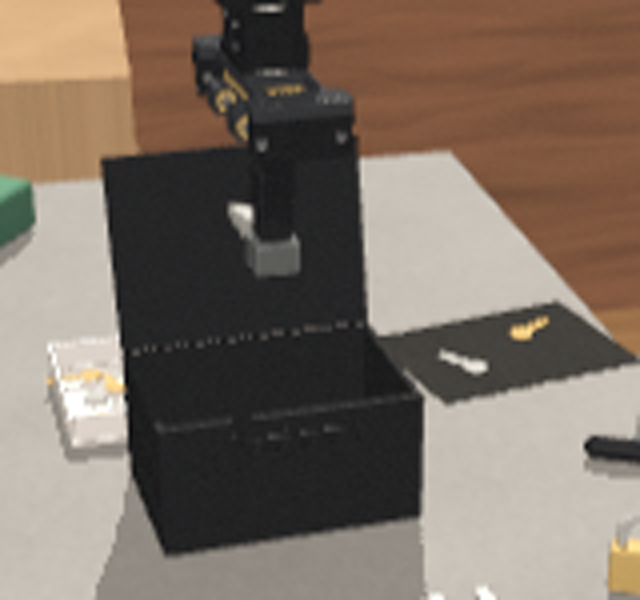

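```bash
python3 - <<'E'
from h import *
plan(430,-190,265,-86.3)
plan(430,-190,265,-99)
E
```

```text
pos [544.1 235.5 269.9] rot [-9.003e+01  3.000e-02 -8.637e+01] | turn about y -0.07 | shift [ 417.2    4.9 -141.3] len 440.6 F [ 0.1 -0.1 -3. ] w 25.7 t 12.0
pos [544.1 235.5 269.9] rot [-9.003e+01  3.000e-02 -8.637e+01] | turn about y 12.63 | shift [438.1   4.9 -46.1] len 440.6 F [ 0.1 -0.1 -3. ] w 25.7 t 12.0
```

carry_out(targets=[[[46,0,-15],[0,0,0]],[[46,0,-15],[0,0,0]],[[46,0,-15],[0,0,0]],[[46,0,-15],[0,0,0]],[[46,0,-16],[0,0,0]],[[46,0,-16],[0,0,0]],[[46,0,-16],[0,0,0]],[[46,0,-16],[0,0,0]],[[46,0,-16],[0,0,0]],[[0,0,0],[0,6.5,0]],[[0,0,0],[0,6,0]],[[0,0,0],[0,0,0]]])

```text
time_s: 13.2
tool_pos: [0.4305, -0.1873, 0.2704]
tool_rot: [-90.0, 0.0, -99.0]
force: [-0.3, 0.7, -2.3]
grip_width: 0.025
```

carry_out(targets=[[[0,0,0],[0,0,0]],[[0,0,0],[0,0,0]]])

```text
time_s: 13.4
tool_pos: [0.4307, -0.1866, 0.2703]
tool_rot: [-90.0, -0.0, -98.8]
force: [0.6, 0.2, -3.1]
grip_width: 0.0255
```

```bash
python3 - <<'E'
from h import *
plan(430,-190,265,-99)
o,im=snap('wrist','w11.png'); C=cam('wrist',o); np.savez('w11.npz',K=C[0],R=C[1],t=C[2])
cv2.imwrite('pics/w11z.png',cv2.resize(im[60:240,60:300],None,fx=3.3,fy=3.3,interpolation=2))
E
```

```text
pos [ 430.7 -186.6  270.3] rot [-8.999e+01 -2.000e-02 -9.876e+01] | turn about y 0.24 | shift [ 3.5  5.3 -0.2] len 6.3 F [ 0.6  0.2 -3.1] w 25.5 t 13.4
```

View pics/w11.png

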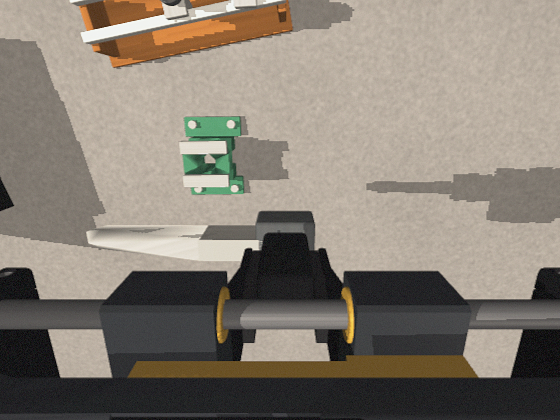

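View pics/w11z.png

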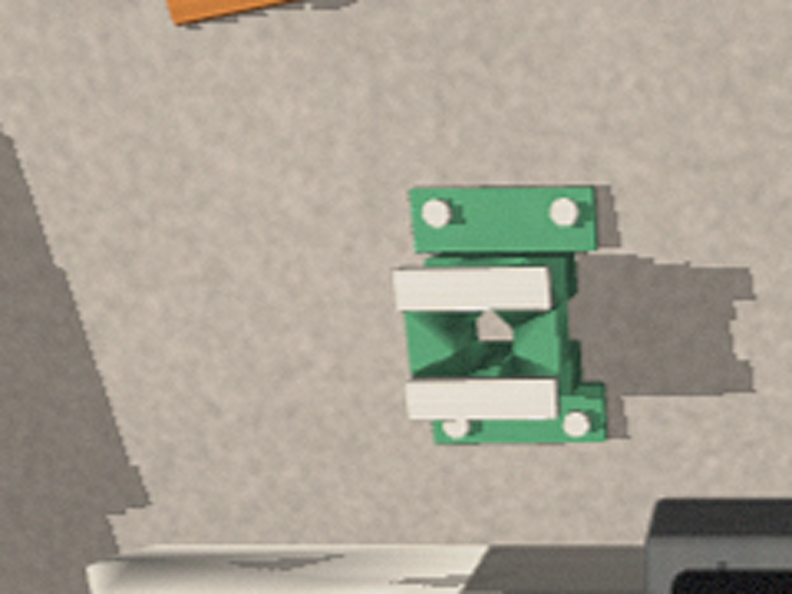

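```bash
cat > blk.py <<'E'
from h import *
CHK=[box(-26,26,12,26,57,65),box(-26,26,-26,-12,57,65)]
def block(im,C,x0=(.466,-.095,81),fn=None):
    hsv=cv2.cvtColor(im,cv2.COLOR_BGR2HSV); w=((hsv[...,1]<40)&(hsv[...,2]>200)).astype(np.uint8)
    s0=sil(C,CHK,*x0[:2],x0[2]); roi=cv2.dilate(s0.astype(np.uint8),np.ones((13,13)))
    w&=roi; n,L,st,_=cv2.connectedComponentsWithStats(w); keep=np.argsort(-st[1:,4])[:2]+1
    m=np.isin(L,keep); v,i=fit(C,CHK,m,x0)
    if fn:
        p=im.copy(); 
        for c in CHK:
            s=sil(C,[c],v[0]/1e3,v[1]/1e3,v[2]); cs,_=cv2.findContours(s.astype(np.uint8),0,1); cv2.drawContours(p,cs,-1,(0,0,255),1)
        cs,_=cv2.findContours(m.astype(np.uint8),0,1); cv2.drawContours(p,cs,-1,(255,0,0),1)
        u=proj(C,[[v[0]/1e3,v[1]/1e3,.06]])[0].astype(int); p=p[max(0,u[1]-60):u[1]+60,max(0,u[0]-80):u[0]+80]; cv2.imwrite('pics/'+fn,cv2.resize(p,None,fx=4.5,fy=4.5,interpolation=0))
    return v,i
if __name__=='__main__':
    f=np.load('w11.npz'); C=(f['K'],f['R'],f['t']); print(block(cv2.imread('pics/w11.png'),C,fn='b11.png'))
E
python3 blk.py
```

```text
(array([463.20261081, -98.33710795,  83.30484506]), np.float64(0.8126094570928196))
```

View pics/b11.png

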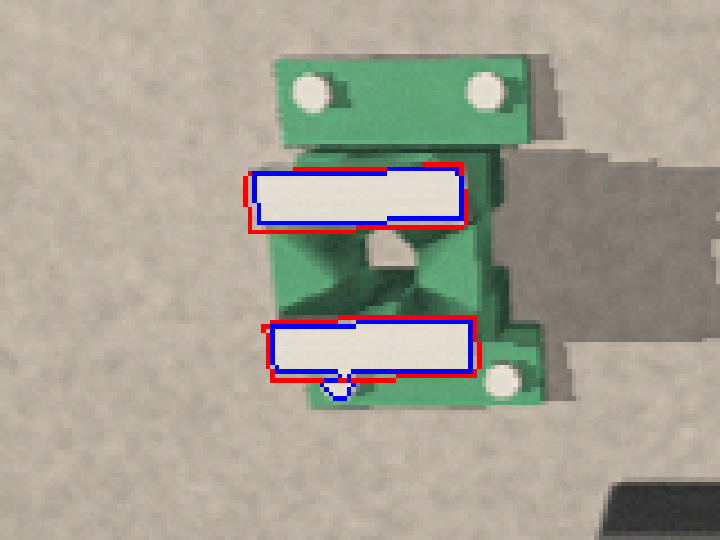

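```bash
cat > blk2.py <<'E'
import blk; from h import *
f=np.load('w11.npz'); C=(f['K'],f['R'],f['t']); im=cv2.imread('pics/w11.png')
hsv=cv2.cvtColor(im,cv2.COLOR_BGR2HSV); w=((hsv[...,1]<40)&(hsv[...,2]>200)).astype(np.uint8); 
s0=sil(C,blk.CHK,.463,-.098,83); w&=cv2.dilate(s0.astype(np.uint8),np.ones((9,9))); w=cv2.morphologyEx(w,cv2.MORPH_OPEN,np.ones((9,9),np.uint8))
for L,a,b in [(26,12,26),(25,12,24),(25,12,25),(26,12,24),(24,12,24),(25,13,25)]:
    P=[box(-L,L,a,b,57,65),box(-L,L,-b,-a,57,65)]; v,i=fit(C,P,w.astype(bool),[.463,-.098,83]); print(L,a,b,v.round(2),round(i,3))
E
python3 blk2.py
```

```text
26 12 26 [463.31 -98.29  83.17] 0.817
25 12 24 [464.38 -98.93  81.35] 0.844
25 12 25 [463.61 -98.67  81.38] 0.895
26 12 24 [464.36 -98.96  81.42] 0.816
24 12 24 [464.35 -99.09  81.4 ] 0.833
25 13 25 [463.55 -98.76  81.9 ] 0.949
```

```bash
cat >> blk2.py <<'E'
n,L,st,ce=cv2.connectedComponentsWithStats(w)
cs=[]
for k in np.argsort(-st[1:,4])[:2]+1:
    ys,xs=np.nonzero(L==k); P=toplane(C,np.c_[xs,ys],.065)[:,:2]*1e3; r=cv2.minAreaRect(P.astype(np.float32)); c=P.mean(0)
    e=np.linalg.svd(P-c,full_matrices=False)[2][0]; print(c.round(1),r[0],np.round(r[1],1),r[2],np.degrees(np.arctan2(e[1],e[0]))); cs.append(c)
d=cs[0]-cs[1]; print(np.mean(cs,0),np.linalg.norm(d),np.degrees(np.arctan2(d[1],d[0])))
E
python3 blk2.py | tail -3
```

```text
[ 483.  -102.4] (483.11181640625, -102.36434936523438) [50.7 13.2] 81.29177856445312 83.30506305924129
[445.4 -97.4] (445.6518249511719, -96.75165557861328) [51.  12.8] 81.2965316772461 82.47406495201895
[464.16168089 -99.89745072] 37.93412495913402 -7.688349494960649
```

```bash
python3 - <<'E'
from h import *
plan(438.3,-282.2,46,-98)
E
```

```text
pos [ 430.8 -186.6  270.2] rot [-8.999e+01 -2.000e-02 -9.878e+01] | turn about y -0.78 | shift [ 93.6 224.2  20.8] len 243.9 F [-0.6  0.7 -3. ] w 25.3 t 13.45
```

carry_out(targets=[[[47,10,10],[0,-0.8,0]],[[47,20,11],[0,0,0]],[[0,48,0],[0,0,0]],[[0,48,0],[0,0,0]],[[0,48,0],[0,0,0]],[[0,35,0],[0,0,0]],[[0,0,0],[0,0,0]],[[0,0,0],[0,0,0]]])

```text
time_s: 14.25
tool_pos: [0.4378, -0.2808, 0.0626]
tool_rot: [-90.0, 0.0, -98.0]
force: [0.6, 0.4, -1.5]
grip_width: 0.0253
```

```bash
python3 - <<'E'
from h import *
plan(438.3,-282.2,46,-98)
E
```

```text
pos [ 437.8 -280.8   62.6] rot [-9.000e+01  2.000e-02 -9.804e+01] | turn about y -0.04 | shift [ 1.3 16.6  0.7] len 16.7 F [ 0.6  0.4 -1.5] w 25.3 t 14.25
```

carry_out(targets=[[[0,9,0],[0,0,0]],[[0,6,0],[0,0,0]],[[0,2,0],[0,0,0]],[[0,0,0],[0,0,0]],[[0,0,0],[0,0,0]]])

```text
time_s: 14.75
tool_pos: [0.4378, -0.2812, 0.0457]
tool_rot: [-89.9, -0.0, -98.1]
force: [0.3, 0.1, -0.0]
grip_width: 0.0255
```

carry_out(targets=[[[0,0,0],[0,0,0]],[[0,0,0],[0,0,0]],[[0,0,0],[0,0,0]],[[0,0,0],[0,0,0]],[[0,-40,0],[0,0,0]],[[0,-45,0],[0,0,0]],[[-44,-10,20],[0,0,0]],[[-44,-10,20],[0,0,0]],[[-44,-10,20],[0,0,0]],[[-20,-5,40],[0,0,0]],[[0,0,0],[0,-4,0]],[[0,0,0],[0,0,0]]], jaw=0.7)

```text
time_s: 15.95
tool_pos: [0.5585, -0.1432, 0.1647]
tool_rot: [-90.0, 0.0, -93.9]
force: [-0.1, -0.2, -0.7]
grip_width: 0.0611
```

```bash
python3 - <<'E'
from h import *
plan(438.3,-282.2,46,-98)
o,im=snap('wrist','w12.png'); C=cam('wrist',o); np.savez('w12.npz',K=C[0],R=C[1],t=C[2])
for l in ('large_cutter','medium_cutter','small_cutter'):
    for d in env.outline_of('wrist',l): print(l,d['p'],d['xy'],d['mask'].sum())
E
```

```text
pos [ 558.5 -143.2  164.7] rot [-9.002e+01  5.000e-02 -9.394e+01] | turn about y 4.06 | shift [154.3 118.7 -99.6] len 218.7 F [-0.1 -0.2 -0.7] w 61.1 t 15.95
medium_cutter 0.78 [226.6, 120.0] 2059
small_cutter 0.8 [324.5, 117.1] 1789
```

View pics/w12.png

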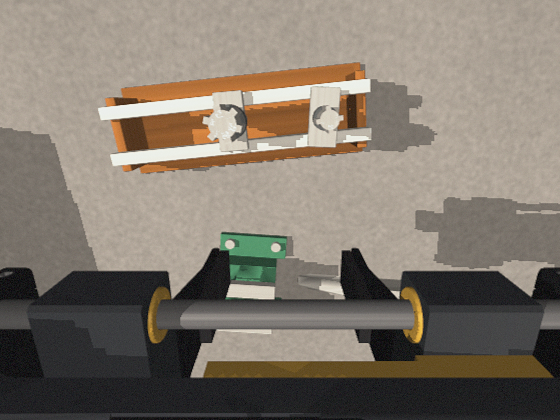

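```bash
cat >> h.py <<'E'
def circ(r,z): a=np.linspace(0,2*np.pi,24,endpoint=False); return np.c_[r*np.cos(a),r*np.sin(a),0*a+z]/1e3
def cutter(D): return [np.r_[circ(6.5,0),circ(11,48)],box(-22,22,-11,11,48,56),np.r_[circ(D/2,56),circ(D/2,90)]]
def cut(name,camname='wrist',x0=(.63,-.12,0),z=.014,fn=None,rows=None):
    o=env.get_obs(); im=env.read_camera(camname); C=cam(camname,o); D=dict(large=34,medium=26,small=18)[name]
    d=env.outline_of(camname,name+'_cutter')
    if not d: return None
    d=d[0]; v,i=fit(C,cutter(D),d['mask'],x0,z)
    if fn:
        p=im[:,:,::-1].copy()
        for q in cutter(D):
            s=sil(C,[q],v[0]/1e3,v[1]/1e3,v[2],z); cs,_=cv2.findContours(s.astype(np.uint8),0,1); cv2.drawContours(p,cs,-1,(0,0,255),1)
        u=proj(C,[[v[0]/1e3,v[1]/1e3,z+.06]])[0].astype(int); p=p[max(0,u[1]-75):u[1]+75,max(0,u[0]-100):u[0]+100]; cv2.imwrite('pics/'+fn,cv2.resize(p,None,fx=3.6,fy=3.6,interpolation=0))
    return v.round(1),round(i,3),d['p']
E
python3 - <<'E'
from h import *
print(cut('medium',x0=(.63,-.12,0),fn='m1.png'))
print(cut('small',x0=(.63,-.185,0),fn='m2.png'))
E
```

```text
(array([ 632.8, -106.7,    0.9]), np.float64(0.918), 0.82)
(array([ 631.1, -177.1,   -6. ]), np.float64(0.949), 0.87)
```

View pics/m1.png

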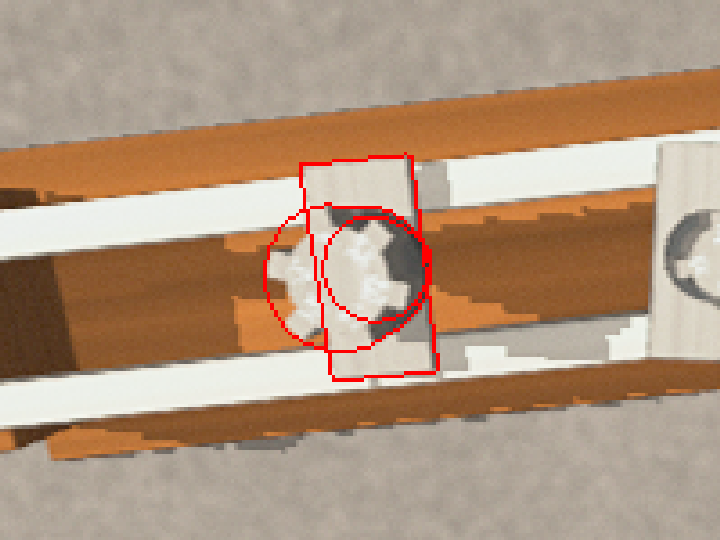

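View pics/m2.png

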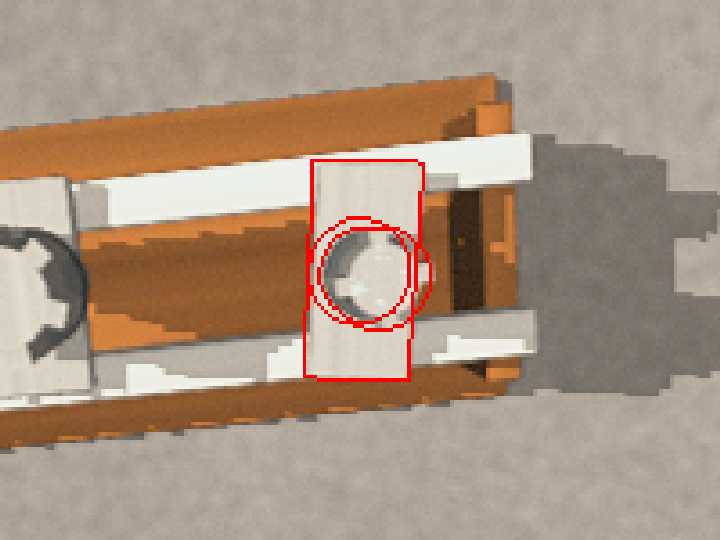

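```bash
python3 - <<'E'
from h import *
f=np.load('w12.npz'); C=(f['K'],f['R'],f['t'])
P=toplane(C,[[99,113],[371,85],[112,160],[371,135]],.062)*1e3; print(P.round(1)); 
for a,b in((0,1),(2,3),(0,2)): print(np.linalg.norm(P[a]-P[b]),np.degrees(np.arctan2(*(P[a]-P[b])[:2])))
E
```

```text
[[ 645.7   -5.    62. ]
 [ 651.7 -214.9   62. ]
 [ 609.    -6.7   62. ]
 [ 614.7 -215.3   62. ]]
209.93044744841953 -1.6452073971341061
208.66658955552379 -1.5525587104053706
36.70748500364698 87.3428989324702
```

```bash
python3 - <<'E'
from h import *
plan(632.8,-106.7,76,-89.1)
E
```

```text
pos [ 557.3 -145.1  165.2] rot [-9.000e+01 -3.000e-02 -9.418e+01] | turn about y -5.08 | shift [-37.2  89.2  76.1] len 123.0 F [ 0.2  0.5 -0.7] w 60.8 t 16.35
```

carry_out(targets=[[[0,0,0],[0,-5.1,0]],[[-18,10,38],[0,0,0]],[[-19,15,38],[0,0,0]],[[0,0,0],[0,0,0]],[[0,0,0],[0,0,0]]])

```text
time_s: 16.85
tool_pos: [0.6328, -0.1053, 0.1388]
tool_rot: [-90.1, 0.1, -88.9]
force: [-1.1, -1.1, 0.6]
grip_width: 0.0609
```

```bash
python3 - <<'E'
from h import *
plan(632.8,-106.7,76,-89.1)
snap('wrist','w13.png')
E
```

```text
pos [ 632.8 -105.3  138.8] rot [-9.012e+01  7.000e-02 -8.891e+01] | turn about y 0.19 | shift [ 1.4 62.8  0. ] len 62.8 F [-1.1 -1.1  0.6] w 60.9 t 16.85
```

View pics/w13.png

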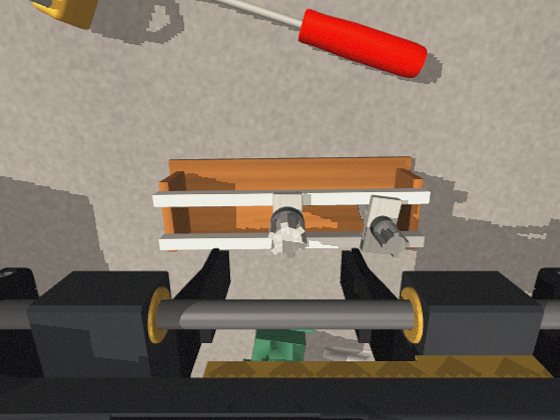

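carry_out(targets=[[[1,30,0],[0,0,0]],[[0,30,0],[0,0,0]],[[0,0,0],[0,0,0]],[[0,0,0],[0,0,0]]])

```text
time_s: 17.3
tool_pos: [0.6326, -0.1084, 0.0811]
tool_rot: [-90.0, -0.1, -89.1]
force: [0.6, -0.0, 0.7]
grip_width: 0.0609
```

carry_out(targets=[[[0,0,0],[0,0,0]],[[0,0,0],[0,0,0]],[[0,0,0],[0,0,0]],[[0,0,0],[0,0,0]],[[0,0,0],[0,0,0]],[[0,0,0],[0,0,0]],[[0,0,0],[0,0,0]]], jaw=0, squeeze=50)

```text
time_s: 18.0
tool_pos: [0.6332, -0.107, 0.0802]
tool_rot: [-90.0, 0.0, -89.0]
force: [0.0, 0.8, 2.0]
grip_width: 0.0251
```

```bash
python3 - <<'E'
from h import *
plan(464,-99,168,-98)
E
```

```text
pos [ 633.2 -107.    80.2] rot [-89.99   0.   -88.98] | turn about y 9.02 | shift [  15.6  -87.8 -168.6] len 190.8 F [0.  0.8 2. ] w 25.1 t 18.0
```

carry_out(targets=[[[0,-20,0],[0,0,0]],[[0,-35,0],[0,0,0]],[[0,-35,0],[0,0,0]],[[0,0,0],[0,4.5,0]],[[0,0,0],[0,4.5,0]],[[4,0,-42],[0,0,0]],[[4,0,-42],[0,0,0]],[[4,0,-42],[0,0,0]],[[4,0,-42],[0,0,0]],[[0,0,0],[0,0,0]],[[0,0,0],[0,0,0]]])

```text
time_s: 19.1
tool_pos: [0.4636, -0.1, 0.1699]
tool_rot: [-90.0, -0.1, -98.0]
force: [0.1, 0.1, -1.5]
grip_width: 0.0251
```

```bash
python3 - <<'E'
from h import *
plan(464,-99,168,-98)
snap('wrist','w14.png')
snap('side','s14.png',crop=(200,190,340,310),s=5)
E
```

```text
pos [ 463.6 -100.   169.9] rot [-8.998e+01 -9.000e-02 -9.804e+01] | turn about y -0.04 | shift [-1.1  1.9  0.2] len 2.2 F [ 0.1  0.1 -1.5] w 25.1 t 19.1
```

View pics/w14.png

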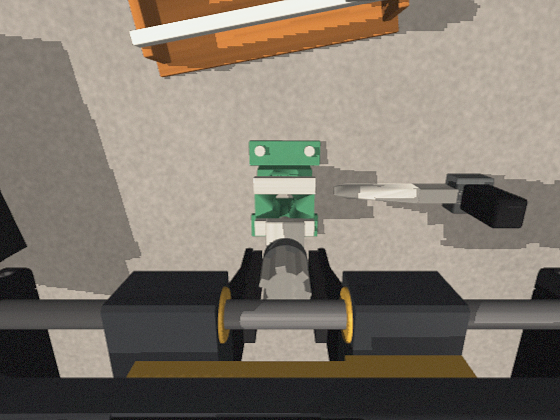

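View pics/s14.png

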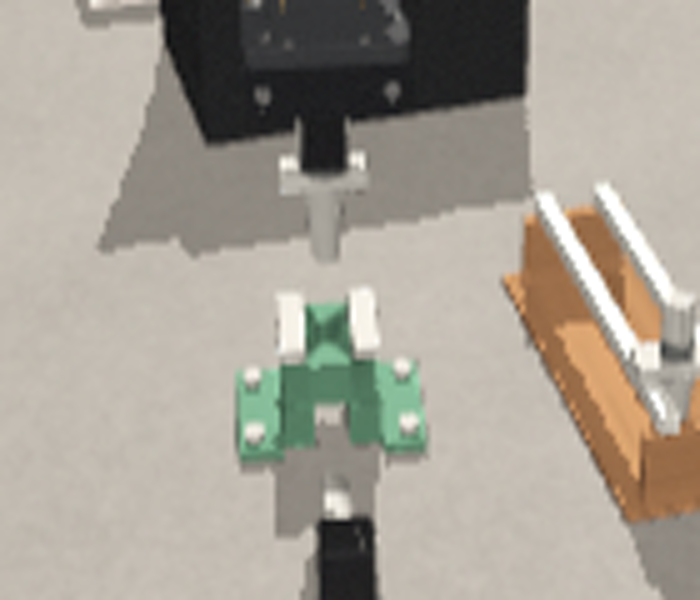

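carry_out(targets=[[[-1,20,0],[0,0,0]],[[0,20,0],[0,0,0]],[[0,20,0],[0,0,0]],[[0,12,0],[0,0,0]],[[0,0,0],[0,0,0]],[[0,0,0],[0,0,0]]])

```text
time_s: 19.8
tool_pos: [0.4654, -0.0984, 0.0983]
tool_rot: [-90.0, 0.0, -98.0]
force: [0.9, 0.3, -1.8]
grip_width: 0.025
```

carry_out(targets=[[[0,6,0],[0,0,0]],[[0,5,0],[0,0,0]],[[0,3,0],[0,0,0]],[[0,2,0],[0,0,0]],[[0,0,0],[0,0,0]],[[0,0,0],[0,0,0]]])

```text
time_s: 20.4
tool_pos: [0.4648, -0.0992, 0.0831]
tool_rot: [-90.0, -0.1, -98.0]
force: [-3.7, -1.3, 5.1]
grip_width: 0.0247
```

```bash
python3 - <<'E'
from h import *
plan(464,-99,83,-98)
snap('wrist','w15.png',crop=(180,100,380,280),s=3.5)
snap('side','s15.png',crop=(200,190,340,310),s=5)
E
```

```text
pos [464.8 -99.2  83.1] rot [-8.998e+01 -7.000e-02 -9.801e+01] | turn about y -0.01 | shift [-0.1  0.1 -0.8] len 0.8 F [-3.7 -1.3  5.1] w 24.7 t 20.4
```

View pics/w15.png

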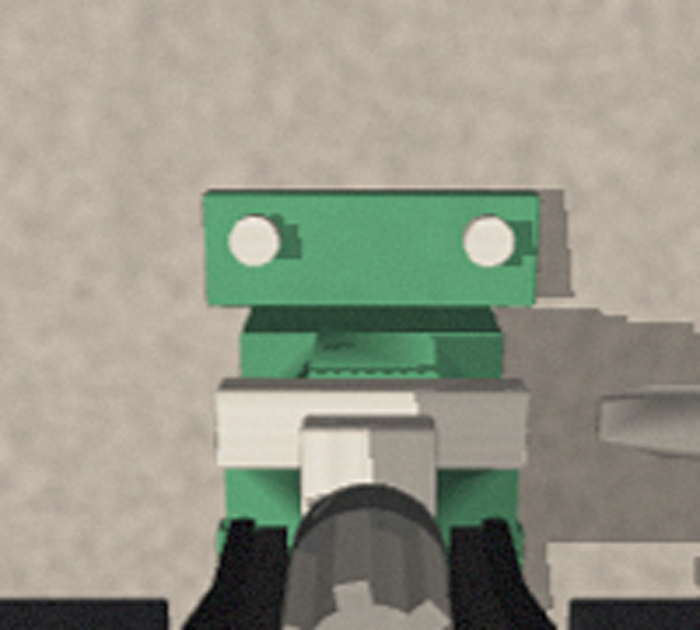

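View pics/s15.png

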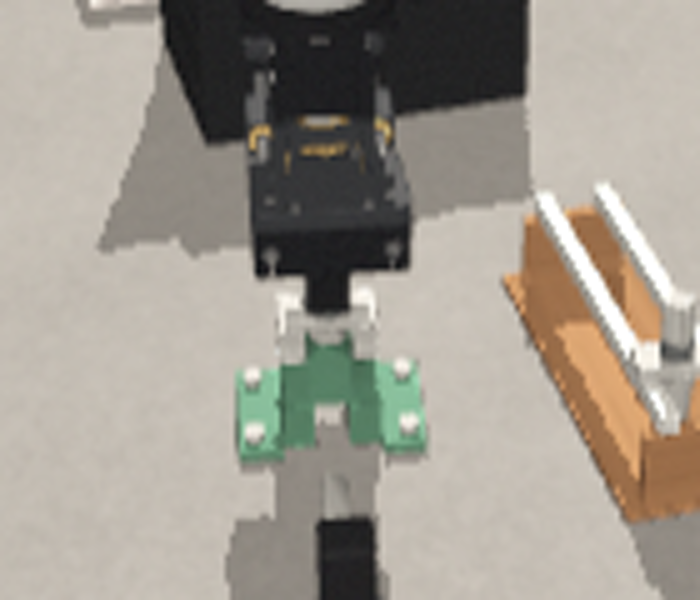

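carry_out(targets=[[[0,-0.5,-0.7],[0,0,0]],[[0,0,0],[0,-8.5,0]],[[0,0,0],[0,-8.5,0]],[[0,0,0],[0,-8.5,0]],[[0,0,0],[0,-8.5,0]],[[0,0,0],[0,-8.5,0]],[[0,0,0],[0,-8.5,0]],[[0,0,0],[0,-8.5,0]],[[0,0,0],[0,-8.5,0]],[[0,0,0],[0,-8.5,0]],[[0,0,0],[0,-8.5,0]],[[0,0,0],[0,-5,0]]])

```text
time_s: 21.7
tool_pos: [0.4646, -0.0989, 0.0828]
tool_rot: [-90.0, -0.1, -7.7]
force: [0.4, -1.3, -1.9]
grip_width: 0.0249
```

carry_out(targets=[[[0,0,0],[0,0,0]],[[0,0,0],[0,0,0]]])

```text
time_s: 21.9
tool_pos: [0.4645, -0.0988, 0.0827]
tool_rot: [-90.0, -0.1, -8.1]
force: [0.3, -1.3, -1.2]
grip_width: 0.0249
```

```bash
python3 - <<'E'
from h import *
plan(464,-99,75,-8)
snap('wrist','w16.png',crop=(130,100,430,300),s=2.5)
snap('side','s16.png',crop=(200,190,340,310),s=5)
print(env.get_obs()['wrist_torque'])
E
```

```text
pos [464.5 -98.8  82.7] rot [-9.002e+01 -8.000e-02 -8.130e+00] | turn about y -0.13 | shift [-0.5  7.7 -0.2] len 7.7 F [ 0.3 -1.3 -1.2] w 24.9 t 21.9
[-0.54569138 -0.49628679  0.03164238]
```

View pics/w16.png

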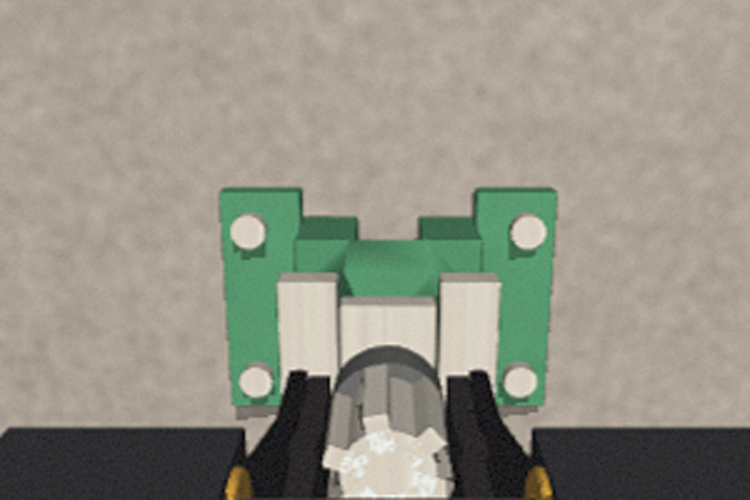

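View pics/s16.png

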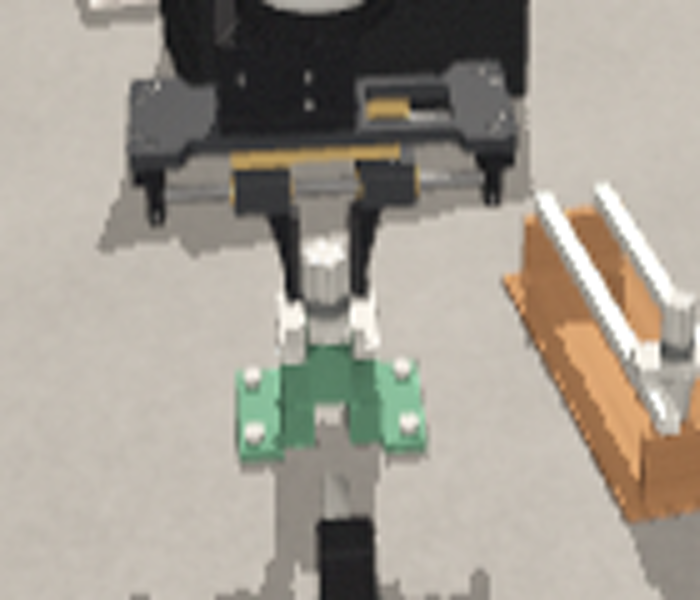

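carry_out(targets=[[[0,3,0],[0,0,0]],[[0,3,0],[0,0,0]],[[0,1.5,0],[0,0,0]],[[0,0,0],[0,0,0]]])

```text
time_s: 22.4
tool_pos: [0.4647, -0.0994, 0.0755]
tool_rot: [-90.1, -0.1, -8.0]
force: [1.6, -5.5, 2.2]
grip_width: 0.0249
```

carry_out(targets=[[[0,1.5,0],[0,0,0]],[[0,1,0],[0,0,0]],[[0,0,0],[0,0,0]]])

```text
time_s: 22.7
tool_pos: [0.4648, -0.0996, 0.0751]
tool_rot: [-90.1, -0.1, -8.0]
force: [-4.5, -3.8, 20.2]
grip_width: 0.0248
```

carry_out(targets=[[[0,-1.5,0],[0,0,0]],[[0,0,0],[0,0,0]]])

```text
time_s: 22.9
tool_pos: [0.4647, -0.0995, 0.0751]
tool_rot: [-90.1, -0.1, -8.0]
force: [-0.3, -4.1, 8.7]
grip_width: 0.0249
```

carry_out(targets=[[[0,0,0],[0,0,0]],[[0,0,0],[0,0,0]],[[0,0,0],[0,0,0]],[[0,0,0],[0,0,0]],[[0,-30,0],[0,0,0]],[[0,-40,0],[0,0,0]],[[0,-40,0],[0,0,0]],[[0,0,-40],[0,0,0]],[[0,0,-45],[0,0,0]],[[0,0,-45],[0,0,0]],[[0,0,-40],[0,0,0]],[[0,0,0],[0,0,0]]], jaw=0.7)

```text
time_s: 24.1
tool_pos: [0.4377, -0.2731, 0.1831]
tool_rot: [-90.1, 0.1, -8.5]
force: [0.3, 0.0, 0.6]
grip_width: 0.0609
```

```bash
python3 - <<'E'
from h import *
plan(464,-99,75,-8)
print(drift('wrist',fn='d2.png')[:3])
print(cut('medium',x0=(.464,-.099,82),z=.009,fn='m3.png'))
print(drift('side')[:3])
E
```

```text
pos [ 437.7 -273.1  183.1] rot [-9.006e+01  8.000e-02 -8.530e+00] | turn about y -0.53 | shift [  1.9 108.1 176. ] len 206.6 F [0.3 0.  0.6] w 60.9 t 24.1
(array([ 437. , -280.4,   82. ]), np.float64(0.936), 0.72)
(array([463.7, -98.4,  82.7]), np.float64(0.971), 0.83)
(array([ 435.3, -279.3,   81.9]), np.float64(0.93), 0.84)
```

View pics/d2.png

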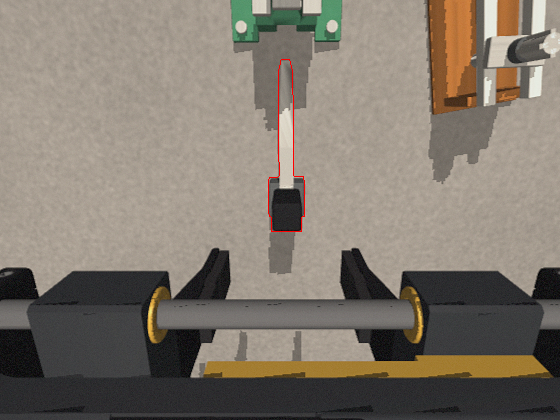

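```bash
python3 - <<'E'
from h import *
plan(437.3,-280.8,46,-8)
E
```

```text
pos [ 440.8 -265.1  184. ] rot [-8.999e+01  1.000e-02 -7.830e+00] | turn about y 0.17 | shift [ -1.3 138.  -16. ] len 138.9 F [-0.3 -0.3 -0.1] w 60.9 t 24.4
```

carry_out(targets=[[[-1,0,-16],[0,0,0]],[[0,40,0],[0,0,0]],[[0,40,0],[0,0,0]],[[0,40,0],[0,0,0]],[[0,18,0],[0,0,0]],[[0,0,0],[0,0,0]],[[0,0,0],[0,0,0]]])

```text
time_s: 25.1
tool_pos: [0.4374, -0.2832, 0.0466]
tool_rot: [-90.0, -0.0, -8.0]
force: [0.9, -0.7, 0.2]
grip_width: 0.0609
```

```bash
python3 - <<'E'
from h import *
plan(437.5,-281,46,-8)
snap('wrist','w17.png')
E
```

```text
pos [ 437.4 -283.2   46.6] rot [-9.002e+01 -3.000e-02 -7.990e+00] | turn about y 0.01 | shift [-0.2  0.6  2.2] len 2.2 F [ 0.9 -0.7  0.2] w 60.9 t 25.1
```

View pics/w17.png

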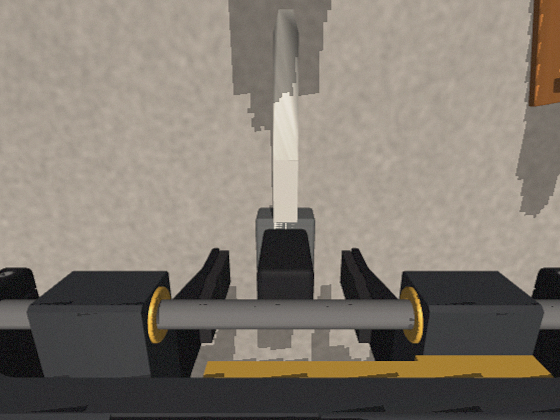

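carry_out(targets=[[[0,0,2],[0,0,0]],[[0,0,0],[0,0,0]],[[0,0,0],[0,0,0]],[[0,0,0],[0,0,0]],[[0,0,0],[0,0,0]],[[0,0,0],[0,0,0]],[[0,0,0],[0,0,0]],[[0,0,0],[0,0,0]]], jaw=0, squeeze=60)

```text
time_s: 25.95
tool_pos: [0.4375, -0.2808, 0.0462]
tool_rot: [-90.0, -0.0, -8.0]
force: [-0.6, -0.1, 1.7]
grip_width: 0.0256
```

```bash
python3 - <<'E'
from h import *
import math
plan(437.5,-281,46,-8)
a=math.radians(82.3); 
for s in (182,140,90): print(s,463.9-s*math.cos(a),-98.8-s*math.sin(a))
print(drift('side')[:3])
o,im=snap('wrist','w18.png')
C=cam('wrist',o);import blk
print(blk.block(im,C,(.464,-.0988,82.3),fn='b18.png'))
E
```

```text
pos [ 437.5 -280.8   46.2] rot [-9.001e+01 -1.000e-02 -8.000e+00] | turn about y 0.0 | shift [ 0.1  0.2 -0.2] len 0.3 F [-0.6 -0.1  1.7] w 25.6 t 25.95
182 439.5145142538708 -279.1589423481002
140 445.1419340414391 -237.5376479600771
90 451.8412433123537 -187.98848797433527
(array([ 436. , -278.3,   79.6]), np.float64(0.785), 0.57)
(array([464. , -98.8,  82.3]), np.float64(0.0))
```

View pics/w18.png

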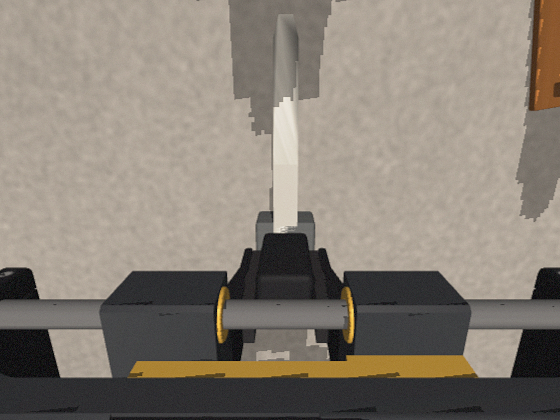

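carry_out(targets=[[[1.8,-0.3,0],[0,0,0]],[[0,0,15],[0,0,0]],[[0,0,15],[0,0,0]],[[0,0,0],[0,0,0]],[[0,0,0],[0,0,0]]])

```text
time_s: 26.6
tool_pos: [0.4436, -0.2496, 0.0461]
tool_rot: [-90.0, 0.0, -7.9]
force: [0.6, 0.8, -1.6]
grip_width: 0.0261
```

```bash
python3 - <<'E'
from h import *
plan(451.8,-188,46,-8)
o,im=snap('wrist','w19.png')
C=cam('wrist',o)
d=env.outline_of('wrist','sleeve_block'); print([ (q['p'],q['xy']) for q in d])
E
```

```text
pos [ 443.6 -249.6   46.1] rot [-8.996e+01  1.000e-02 -7.860e+00] | turn about y 0.14 | shift [-0.4  0.1 62.1] len 62.1 F [ 0.6  0.8 -1.6] w 26.1 t 26.6
[(0.63, [287.6, 15.9])]
```

View pics/w19.png

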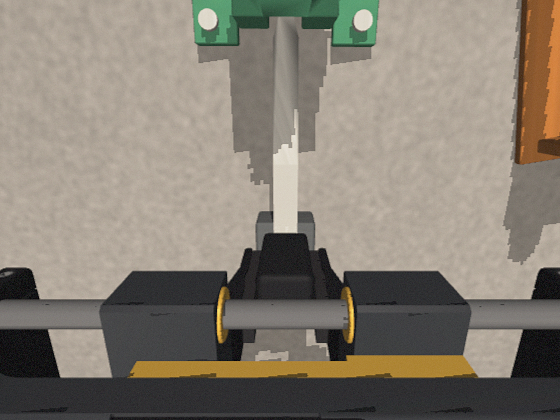

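carry_out(targets=[[[0,0,10],[0,0,0]],[[0,0,10],[0,0,0]],[[0,0,6],[0,0,0]],[[0,0,0],[0,0,0]]])

```text
time_s: 27.1
tool_pos: [0.447, -0.2238, 0.0461]
tool_rot: [-90.0, 0.0, -7.9]
force: [-0.6, 1.3, -2.7]
grip_width: 0.0255
```

carry_out(targets=[[[0,0,4],[0,0,0]],[[0,0,4],[0,0,0]],[[0,0,4],[0,0,0]],[[0,0,0],[0,0,0]]])

```text
time_s: 27.5
tool_pos: [0.4483, -0.2164, 0.0469]
tool_rot: [-90.3, -0.0, -8.0]
force: [0.0, -6.1, -2.2]
grip_width: 0.0253
```

carry_out(targets=[[[0,0,4],[0,0,0]],[[0,0,4],[0,0,0]],[[0,0,0],[0,0,0]]])

```text
time_s: 27.8
tool_pos: [0.4496, -0.2088, 0.047]
tool_rot: [-90.2, -0.1, -8.1]
force: [-0.5, -3.8, -2.4]
grip_width: 0.0255
```

carry_out(targets=[[[0,0,4],[0,0,0]],[[0,0,4],[0,0,0]],[[0,0,0],[0,0,0]]])

```text
time_s: 28.1
tool_pos: [0.4509, -0.197, 0.0463]
tool_rot: [-90.0, 0.0, -7.9]
force: [-0.4, -2.5, -3.3]
grip_width: 0.0254
```

carry_out(targets=[[[0,0,4],[0,0,0]],[[0,0,4],[0,0,0]],[[0,0,1],[0,0,0]],[[0,0,0],[0,0,0]],[[0,0,0],[0,0,0]]])

```text
time_s: 28.6
tool_pos: [0.4521, -0.188, 0.0462]
tool_rot: [-89.9, 0.0, -8.0]
force: [0.1, -1.1, -2.1]
grip_width: 0.0254
```

```bash
python3 - <<'E'
from h import *
plan(451.8,-188,46,-8)
snap('wrist','w20.png')
snap('side','s20.png',crop=(200,190,340,310),s=5)
E
```

```text
pos [ 452.1 -188.    46.2] rot [-8.995e+01  2.000e-02 -7.970e+00] | turn about y 0.03 | shift [-0.3  0.2 -0.1] len 0.3 F [ 0.1 -1.1 -2.1] w 25.4 t 28.6
```

View pics/w20.png

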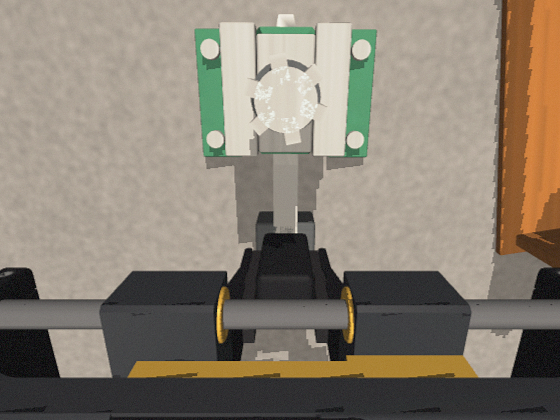

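View pics/s20.png

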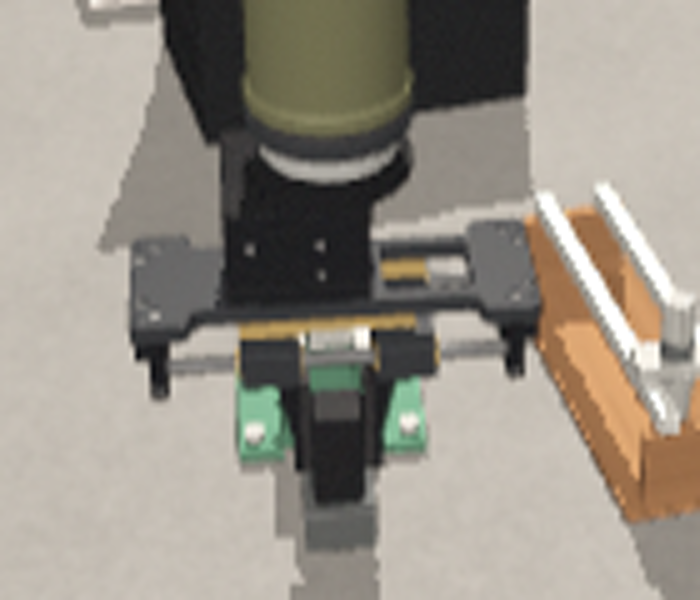

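```bash
python3 - <<'E'
from h import *
o=env.get_obs(); env.read_camera('wrist'); C=cam('wrist',o); d=env.outline_of('wrist','medium_cutter')[0]; print(d['p'])
for z in (.009,.013,.015,.017,.019): print(z,fit(C,cutter(26),d['mask'],(.464,-.0988,82),z))
E
```

```text
0.76
0.009 (array([ 463.47447088, -101.27282913,   80.85328132]), np.float64(0.8713571162829151))
0.013 (array([ 463.66973921, -101.15334552,   81.28068466]), np.float64(0.8904408496423906))
0.015 (array([ 463.66572363, -101.0804786 ,   81.69722908]), np.float64(0.8941727353522491))
0.017 (array([ 463.66366222, -101.33959822,   81.64908041]), np.float64(0.8827893944897006))
0.019 (array([ 463.64766874, -101.66544146,   81.1133584 ]), np.float64(0.86636160234613))
```

carry_out(targets=[[[0,0,1.5],[0,0,0]],[[0,0,0],[0,0,0]],[[0,0,0],[0,0,0]]])

```text
time_s: 29.1
tool_pos: [0.4521, -0.1876, 0.0463]
tool_rot: [-90.0, 0.0, -8.0]
force: [-0.7, -2.5, -2.4]
grip_width: 0.0254
```

carry_out(targets=[[[0,0,0],[0,0,0]],[[0,0,0],[0,0,0]],[[0,0,0],[0,0,0]],[[0,0,0],[0,0,0]],[[0,0,-3],[0,0,0]],[[0,-40,-7],[0,0,0]],[[0,-45,0],[0,0,0]],[[0,-40,0],[0,0,0]],[[0,0,20],[0,0,0]],[[0,0,20],[0,0,0]],[[0,0,0],[0,0,0]],[[0,0,0],[0,0,0]]], jaw=0.7)

```text
time_s: 30.3
tool_pos: [0.4563, -0.158, 0.1713]
tool_rot: [-90.1, 0.0, -8.0]
force: [-0.9, -0.1, 0.2]
grip_width: 0.061
```

```bash
python3 - <<'E'
from h import *
plan(464,-99,83,-8)
snap('side','s21.png',crop=(200,190,340,310),s=5)
o,im=snap('wrist','w21.png'); C=cam('wrist',o); d=env.outline_of('wrist','medium_cutter')[0]; print(d['p'])
for z in (.009,.013,.015,.017,.019): print(z,fit(C,cutter(26),d['mask'],(.464,-.0988,82),z))
import blk
for z in (1,): print(blk.block(im,C,(.464,-.0988,82.3),fn='b21.png'))
E
```

```text
pos [ 456.3 -158.   171.3] rot [-9.005e+01  1.000e-02 -7.950e+00] | turn about y 0.05 | shift [-0.6 88.3 59.5] len 106.5 F [-0.9 -0.1  0.2] w 61.0 t 30.3
0.74
0.009 (array([ 463.35417143, -101.68886838,   81.68069315]), np.float64(0.9274081555359172))
0.013 (array([ 463.70515888, -101.37621273,   82.66797515]), np.float64(0.9198043101312856))
0.015 (array([ 463.52621049, -101.12969258,   81.39812088]), np.float64(0.9152157920549289))
0.017 (array([ 463.50775521, -100.75333414,   81.64227998]), np.float64(0.9055999032414127))
0.019 (array([ 463.44855862, -100.65025066,   82.30334992]), np.float64(0.8939077510591324))
(array([464.33330715, -99.87348449,  81.2121512 ]), np.float64(0.7493650859736042))
```

View pics/w21.png

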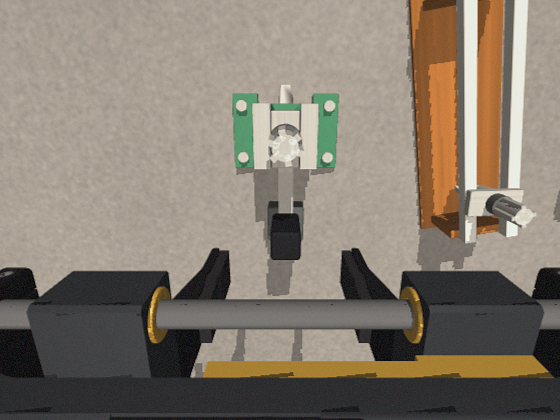

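View pics/s21.png

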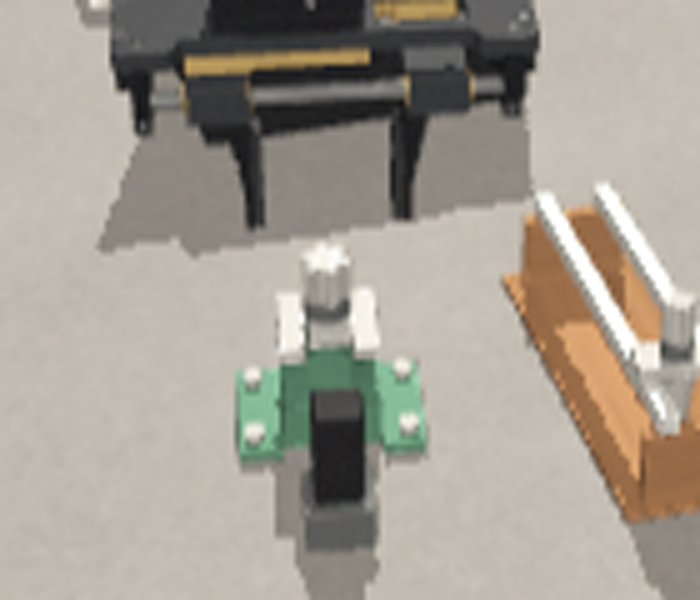

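```bash
python3 - <<'E'
from h import *
plan(464,-99,83,-8)
for cn in('side','wrist'):
    o=env.get_obs(); env.read_camera(cn); C=cam(cn,o); d=env.outline_of(cn,'medium_cutter')[0]; print(cn,d['p'],d['mask'].sum())
    M=d['mask']
    # only head rows: compare head top of mask
    ys,xs=np.nonzero(M); print('top row',ys.min(),'col',xs.mean())
    for z in (.009,.012,.015,.017,.019):
        s=sil(C,cutter(26)[2:],.4638,-.099,82,z); yy,xx=np.nonzero(s); print(z,yy.min(),round(xx.mean(),1),round((s&M).sum()/s.sum(),3))
E
```

```text
pos [ 456.  -158.7  171. ] rot [-9.00e+01  3.00e-02 -8.08e+00] | turn about y -0.08 | shift [-0.4 88.  60.2] len 106.6 F [ 0.2 -0.8 -0. ] w 60.6 t 30.45
side 0.61 628
top row 249 col 265.015923566879
0.009 240 265.5 0.035
0.012 239 265.4 0.023
0.015 238 265.4 0.017
0.017 238 265.3 0.017
0.019 237 265.2 0.006
wrist 0.56 1671
top row 111 col 284.64033512866547
0.009 119 284.4 0.919
0.012 120 284.5 0.916
0.015 120 284.5 0.913
0.017 120 284.5 0.908
0.019 120 284.4 0.903
```

carry_out(targets=[[[0,10,30],[0,0,0]],[[-0.5,10,29],[0,0,0]],[[0,20,0],[0,0,0]],[[0,20,0],[0,0,0]],[[0,20,0],[0,0,0]],[[0,10,0],[0,0,0]],[[0,0,0],[0,0,0]],[[0,0,0],[0,0,0]]])

```text
time_s: 31.45
tool_pos: [0.4646, -0.0992, 0.0818]
tool_rot: [-90.0, -0.0, -8.0]
force: [0.1, -0.2, -0.0]
grip_width: 0.061
```

```bash
python3 - <<'E'
from h import *
plan(463.8,-99.3,79,-8)
snap('wrist','w22.png')
E
```

```text
pos [464.6 -99.2  81.8] rot [-8.999e+01 -3.000e-02 -8.000e+00] | turn about y -0.0 | shift [-0.7  2.8 -0.2] len 2.9 F [ 0.1 -0.2 -0. ] w 61.0 t 31.45
```

View pics/w22.png

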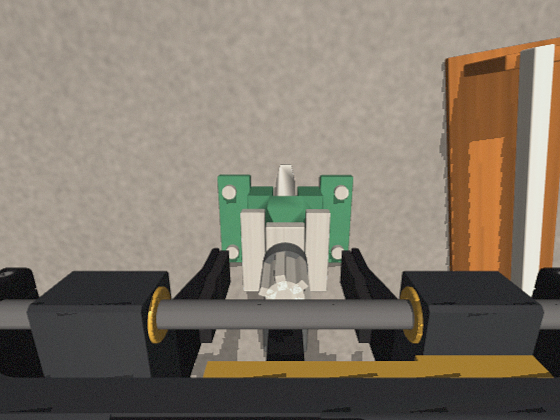

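carry_out(targets=[[[-0.5,3,0],[0,0,0]],[[0,0,0],[0,0,0]],[[0,0,0],[0,0,0]]])

```text
time_s: 31.8
tool_pos: [0.4638, -0.0992, 0.0786]
tool_rot: [-90.0, -0.0, -8.0]
force: [-0.4, 0.8, 0.1]
grip_width: 0.0609
```

carry_out(targets=[[[0,0,0],[0,0,0]],[[0,0,0],[0,0,0]],[[0,0,0],[0,0,0]],[[0,0,0],[0,0,0]],[[0,0,0],[0,0,0]],[[0,0,0],[0,0,0]],[[0,0,0],[0,0,0]]], jaw=0, squeeze=50)

```text
time_s: 32.5
tool_pos: [0.4639, -0.099, 0.0784]
tool_rot: [-90.0, -0.0, -8.0]
force: [1.5, 0.8, -0.1]
grip_width: 0.0255
```

carry_out(targets=[[[0,-5,0],[0,0,0]],[[0,-10,0],[0,0,0]],[[0,-20,0],[0,0,0]],[[0,-35,0],[0,0,0]],[[0,-40,0],[0,0,0]],[[0,0,0],[0,0,0]],[[0,0,0],[0,0,0]]])

```text
time_s: 33.2
tool_pos: [0.4639, -0.0991, 0.1894]
tool_rot: [-90.1, -0.1, -8.0]
force: [0.3, 0.7, -2.8]
grip_width: 0.0247
```

```bash
python3 - <<'E'
from h import *
plan(463.8,-99.3,79,-8)
snap('side','s23.png',crop=(200,160,340,310),s=4)
snap('wrist','w23.png')
E
```

```text
pos [463.9 -99.1 189.4] rot [-9.006e+01 -9.000e-02 -8.000e+00] | turn about y 0.0 | shift [-1.000e-01  1.104e+02 -2.000e-01] len 110.4 F [ 0.3  0.7 -2.8] w 24.7 t 33.2
```

View pics/s23.png

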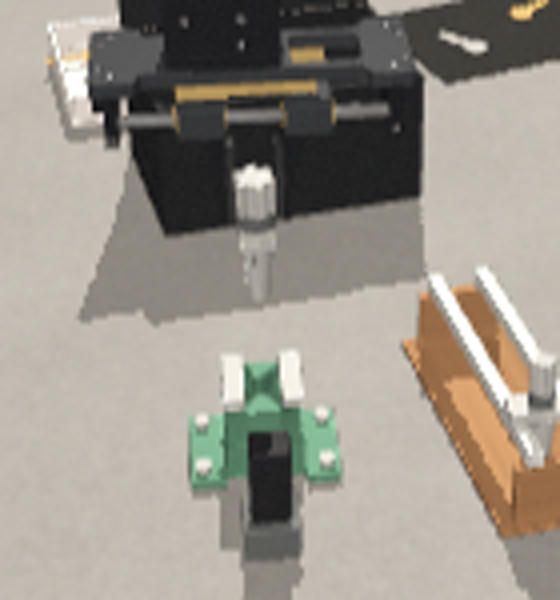

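View pics/w23.png

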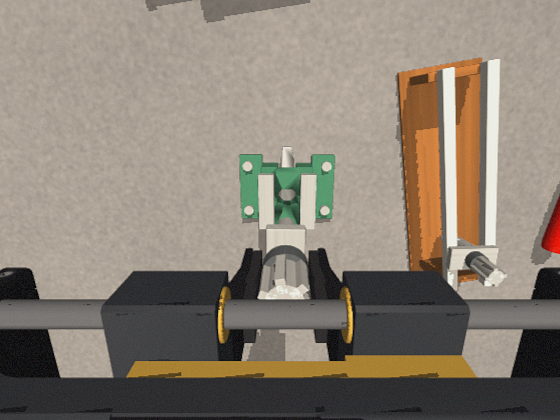

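```bash
python3 - <<'E'
from h import *
plan(588.9,274.5,215,3.5)
E
```

```text
pos [462.5 -98.8 187.3] rot [-90.     0.13  -7.99] | turn about y -11.49 | shift [148.9 -27.7 364.9] len 395.1 F [-0.5 -0.6 -2.1] w 25.0 t 33.3
```

carry_out(targets=[[[0,-15,0],[0,-6,0]],[[0,-13,0],[0,-5.5,0]],[[16.5,0,40.5],[0,0,0]],[[16.5,0,40.5],[0,0,0]],[[16.5,0,40.5],[0,0,0]],[[16.5,0,40.5],[0,0,0]],[[16.5,0,40.5],[0,0,0]],[[16.5,0,40.5],[0,0,0]],[[16.5,0,40.5],[0,0,0]],[[16.5,0,40.5],[0,0,0]],[[16.5,0,40.5],[0,0,0]],[[0,0,0],[0,0,0]]])

```text
time_s: 34.5
tool_pos: [0.5867, 0.2821, 0.2133]
tool_rot: [-89.7, 0.3, 4.1]
force: [-1.7, 0.3, -2.2]
grip_width: 0.0251
```

carry_out(targets=[[[0,0,0],[0,0,0]],[[0,0,0],[0,0,0]]])

```text
time_s: 34.7
tool_pos: [0.5893, 0.2722, 0.2149]
tool_rot: [-90.1, 0.1, 3.4]
force: [0.5, -1.1, -2.9]
grip_width: 0.025
```

```bash
python3 - <<'E'
from h import *
plan(588.9,274.5,140,3.5)
o,im=snap('wrist','w24.png'); C=cam('wrist',o)
def case(X,v=(544,271.8,93.5)):
    R=Ro.from_euler('z',v[2],degrees=True).as_matrix(); return (np.array(X)@R.T+[v[0],v[1],0])/1e3
for q in ([[-23,-104,62],[-23,104,62],[-13,104,62],[-13,-104,62]],[[23,-104,62],[23,104,62],[13,104,62],[13,-104,62]]):
    cv2.polylines(im,[proj(C,case(q)).astype(np.int32)],True,(0,0,255),1)
cv2.imwrite('pics/w24.png',im)
snap('side','s24.png',crop=(190,80,350,230),s=4)
E
```

```text
pos [589.3 272.2 214.9] rot [-90.11   0.13   3.45] | turn about y -0.05 | shift [-0.3 74.9  2.3] len 74.9 F [ 0.5 -1.1 -2.9] w 25.0 t 34.7
```

View pics/w24.png

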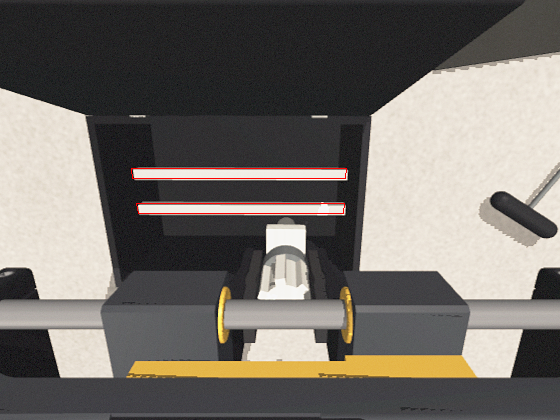

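View pics/s24.png

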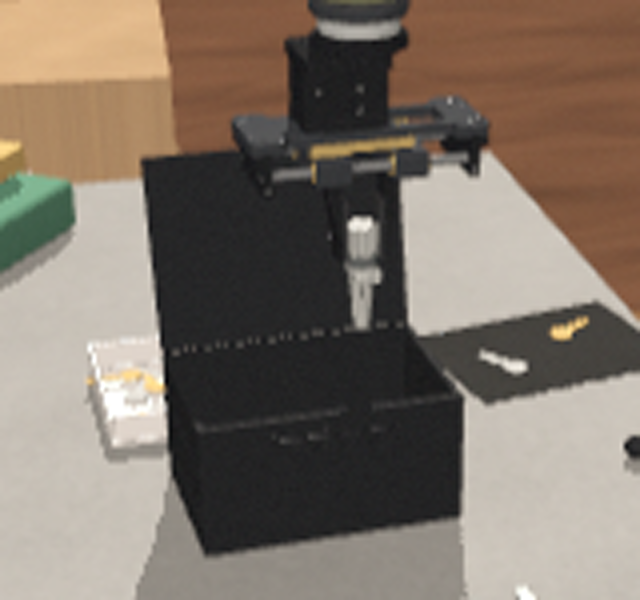

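carry_out(targets=[[[0,20,2],[0,0,0]],[[0,30,0],[0,0,0]],[[0,30,0],[0,0,0]],[[0,30,0],[0,0,0]],[[0,15,0],[0,0,0]],[[0,0,0],[0,0,0]],[[0,0,0],[0,0,0]]])

```text
time_s: 35.5
tool_pos: [0.5903, 0.2756, 0.0925]
tool_rot: [-90.0, -0.1, 3.4]
force: [0.4, -0.7, -2.0]
grip_width: 0.0246
```

```bash
python3 - <<'E'
from h import *
plan(588.9,274.5,77,3.5)
snap('wrist','w25.png')
E
```

```text
pos [590.3 275.6  92.5] rot [-8.998e+01 -8.000e-02  3.440e+00] | turn about y -0.06 | shift [-1.4 15.5 -1. ] len 15.6 F [ 0.4 -0.7 -2. ] w 24.6 t 35.5
```

View pics/w25.png

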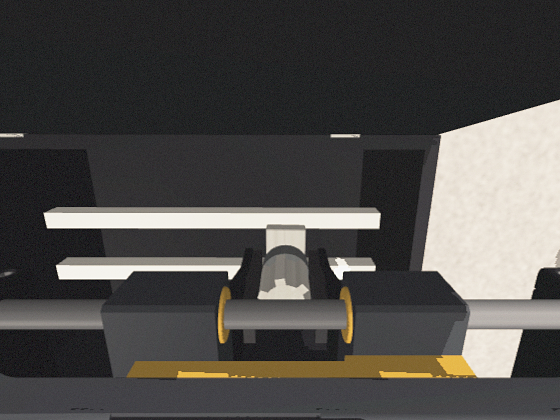

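carry_out(targets=[[[0,8,-1],[0,0,0]],[[0,5,0],[0,0,0]],[[0,2,0],[0,0,0]],[[0,0,0],[0,0,0]]])

```text
time_s: 35.95
tool_pos: [0.5896, 0.2748, 0.0767]
tool_rot: [-90.0, -0.0, 3.5]
force: [-0.3, 0.0, 0.3]
grip_width: 0.0249
```

carry_out(targets=[[[0,0,0],[0,0,0]],[[0,0,0],[0,0,0]],[[0,0,0],[0,0,0]],[[0,0,0],[0,0,0]],[[0,-20,0],[0,0,0]],[[0,-40,0],[0,0,0]],[[0,-45,0],[0,0,0]],[[0,-40,0],[0,0,0]],[[0,0,-20],[0,0,0]],[[0,0,-30],[0,0,0]],[[0,0,0],[0,0,0]],[[0,0,0],[0,0,0]]], jaw=0.5)

```text
time_s: 37.15
tool_pos: [0.5929, 0.224, 0.2212]
tool_rot: [-90.0, -0.0, 3.4]
force: [-0.1, 0.1, 0.1]
grip_width: 0.0434
```

```bash
python3 - <<'E'
from h import *
plan(588.9,274.5,77,3.5)
snap('wrist','w26.png')
print(cut('medium',x0=(.589,.2745,93),z=.014,fn='m4.png'))
E
```

```text
pos [592.9 224.  221.2] rot [-90.01  -0.     3.39] | turn about y -0.11 | shift [ -0.9 144.2  50.6] len 152.9 F [-0.1  0.1  0.1] w 43.4 t 37.15
(array([589. , 273. ,  93.8]), np.float64(0.946), 0.66)
```

View pics/w26.png

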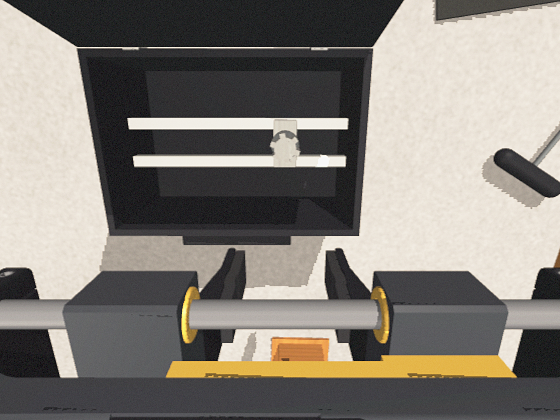

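```bash
python3 - <<'E'
from h import *
plan(440,-230,190,3.5)
E
```

```text
pos [592.  226.4 221.3] rot [-8.995e+01  2.000e-02  3.610e+00] | turn about y 0.11 | shift [-179.6   31.3 -446.2] len 482.1 F [-0.4 -1.   0.4] w 43.6 t 37.3
```

carry_out(targets=[[[-17,0,-44.5],[0,0,0]],[[-18,0,-44.5],[0,0,0]],[[-18,0,-44.5],[0,0,0]],[[-18,0,-44.5],[0,0,0]],[[-18,0,-44.5],[0,0,0]],[[-18,0,-44.5],[0,0,0]],[[-18,0,-44.5],[0,0,0]],[[-18,5,-44.5],[0,0,0]],[[-18,10,-44.5],[0,0,0]],[[-18,15,-44.5],[0,0,0]],[[0,0,0],[0,6,0]],[[0,0,0],[0,5.5,0]]], jaw=0.7)

```text
time_s: 38.5
tool_pos: [0.4407, -0.2304, 0.1906]
tool_rot: [-89.9, 0.1, -8.3]
force: [0.0, 0.8, 0.5]
grip_width: 0.0611
```

carry_out(targets=[[[0,0,0],[0,0,0]],[[0,0,0],[0,0,0]],[[0,0,0],[0,0,0]]])

```text
time_s: 38.8
tool_pos: [0.4417, -0.2291, 0.1915]
tool_rot: [-90.0, -0.0, -7.8]
force: [0.3, -1.0, 0.3]
grip_width: 0.0611
```

```bash
python3 - <<'E'
from h import *
plan(452,-188,46,-8)
snap('wrist','w27.png')
print(drift('wrist',x0=(.452,-.188,82))[:3])
E
```

```text
pos [ 441.7 -229.1  191.5] rot [-9.001e+01 -1.000e-02 -7.800e+00] | turn about y 0.2 | shift [  4.5 145.5  42.1] len 151.5 F [ 0.3 -1.   0.3] w 61.1 t 38.8
(array([ 451.7, -188.2,   82.2]), np.float64(0.732), 0.68)
```

View pics/w27.png

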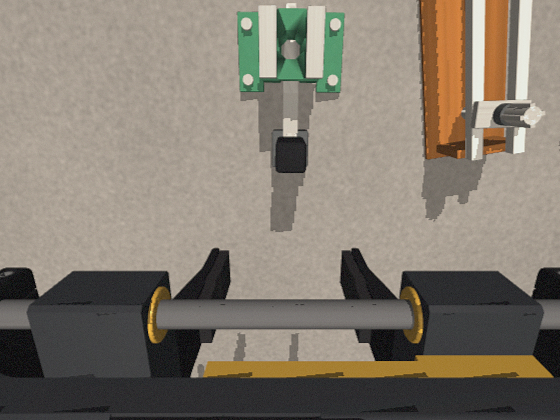

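carry_out(targets=[[[4.5,25,42],[0,0,0]],[[0,40,0],[0,0,0]],[[0,40,0],[0,0,0]],[[0,40,0],[0,0,0]],[[0,0,0],[0,0,0]],[[0,0,0],[0,0,0]]])

```text
time_s: 39.55
tool_pos: [0.4516, -0.1886, 0.0468]
tool_rot: [-90.0, 0.0, -8.0]
force: [0.4, 0.3, 0.1]
grip_width: 0.0608
```

```bash
python3 - <<'E'
from h import *
plan(452,-188,46,-8)
E
```

```text
pos [ 451.6 -188.6   46.8] rot [-8.995e+01  4.000e-02 -7.950e+00] | turn about y 0.05 | shift [0.3 0.8 0.7] len 1.1 F [0.4 0.3 0.1] w 60.8 t 39.55
```

Close, then draw it back 92 mm to the parked position, release, and go look at the rack.

carry_out(targets=[[[0,0,0],[0,0,0]],[[0,0,0],[0,0,0]],[[0,0,0],[0,0,0]],[[0,0,0],[0,0,0]],[[0,0,0],[0,0,0]],[[0,0,0],[0,0,0]],[[0,0,0],[0,0,0]],[[0,0,-20],[0,0,0]],[[0,0,-24],[0,0,0]],[[0,0,-24],[0,0,0]],[[0,0,-24],[0,0,0]],[[0,0,0],[0,0,0]]], jaw=0, squeeze=60)

```text
time_s: 40.75
tool_pos: [0.4384, -0.2836, 0.0468]
tool_rot: [-90.1, -0.1, -8.3]
force: [-1.0, -2.7, 2.5]
grip_width: 0.0254
```

carry_out(targets=[[[0,0,0],[0,0,0]],[[0,0,0],[0,0,0]]])

```text
time_s: 40.95
tool_pos: [0.439, -0.2798, 0.0467]
tool_rot: [-90.1, -0.0, -7.9]
force: [-0.4, -3.2, 2.7]
grip_width: 0.0256
```

carry_out(targets=[[[0,0,0],[0,0,0]],[[0,0,0],[0,0,0]],[[0,0,0],[0,0,0]],[[0,0,0],[0,0,0]],[[0,-40,0],[0,0,0]],[[0,-45,0],[0,0,0]],[[29.5,-15,25.5],[0,0,0]],[[29.5,-10,25.5],[0,0,0]],[[29.5,-10,25.5],[0,0,0]],[[29.5,0,25.5],[0,0,0]],[[0,0,0],[0,8.5,0]],[[0,0,0],[0,8.5,0]]], jaw=0.7)

```text
time_s: 42.15
tool_pos: [0.5707, -0.1932, 0.1659]
tool_rot: [-89.9, 0.1, -25.1]
force: [0.1, -0.2, -0.6]
grip_width: 0.0608
```

carry_out(targets=[[[0,0,0],[0,8.5,0]],[[0,0,0],[0,8.5,0]],[[0,0,0],[0,8.5,0]],[[0,0,0],[0,8.5,0]],[[0,0,0],[0,8.5,0]],[[0,0,0],[0,8.5,0]],[[0,0,0],[0,8.5,0]],[[0,0,0],[0,8.5,0]],[[0,0,0],[0,3,0]],[[0,0,0],[0,0,0]],[[0,0,0],[0,0,0]]])

```text
time_s: 43.25
tool_pos: [0.5697, -0.1951, 0.1662]
tool_rot: [-90.0, 0.0, -95.9]
force: [0.1, -0.3, -0.0]
grip_width: 0.061
```

```bash
python3 - <<'E'
from h import *
plan(631,-177,76,-96)
snap('wrist','w28.png')
print(cut('small',x0=(.631,-.177,-6),fn='m5.png'))
E
```

```text
pos [ 569.7 -195.1  166.2] rot [-9.002e+01  1.000e-02 -9.589e+01] | turn about y 0.11 | shift [-24.4  90.2  59.1] len 110.6 F [ 0.1 -0.3 -0. ] w 61.0 t 43.25
(array([ 630.7, -177.4,   -6.2]), np.float64(0.953), 0.76)
```

View pics/w28.png

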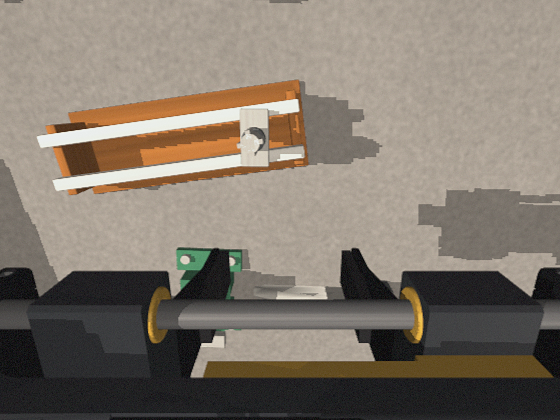

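View pics/m5.png

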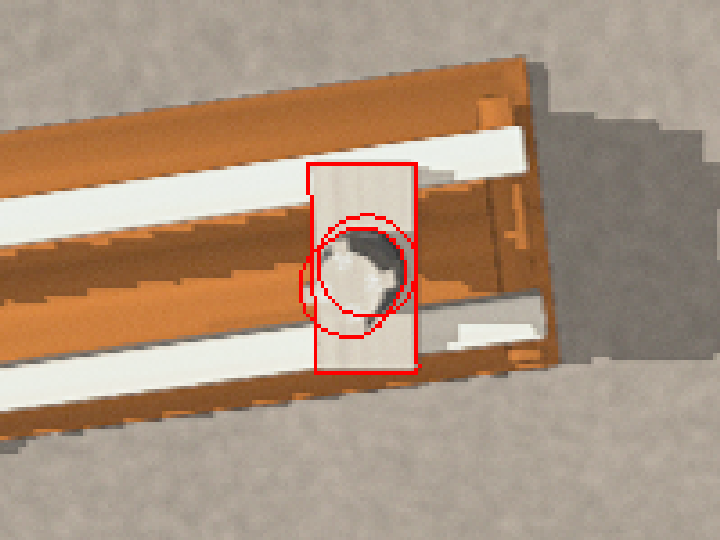

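carry_out(targets=[[[-12,10,29],[0,0,0]],[[-12,15,30],[0,0,0]],[[0,30,0],[0,0,0]],[[0,30,0],[0,0,0]],[[0,3,0],[0,0,0]],[[0,0,0],[0,0,0]],[[0,0,0],[0,0,0]]])

```text
time_s: 44.1
tool_pos: [0.632, -0.1781, 0.0803]
tool_rot: [-89.8, -0.0, -96.0]
force: [0.4, 0.4, 1.2]
grip_width: 0.0611
```

```bash
python3 - <<'E'
from h import *
plan(630.8,-177.3,76,-96)
snap('wrist','w29.png')
E
```

```text
pos [ 632.  -178.1   80.3] rot [-8.985e+01 -3.000e-02 -9.601e+01] | turn about y -0.01 | shift [-0.7  4.3 -1.3] len 4.5 F [0.4 0.4 1.2] w 61.1 t 44.1
```

View pics/w29.png

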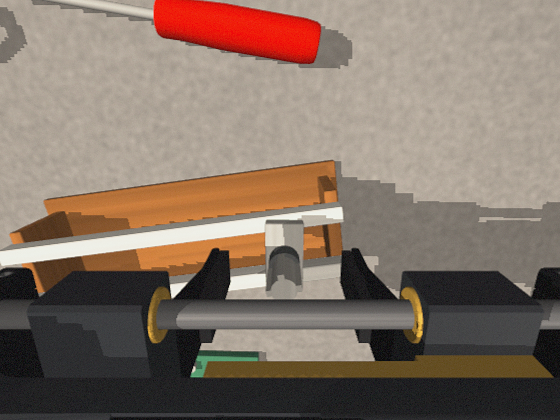

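carry_out(targets=[[[-0.5,3.5,-1],[0,0,0]],[[0,0,0],[0,0,0]],[[0,0,0],[0,0,0]]])

```text
time_s: 44.45
tool_pos: [0.6301, -0.1772, 0.0754]
tool_rot: [-90.0, -0.0, -96.0]
force: [1.2, -0.0, -0.0]
grip_width: 0.0607
```

carry_out(targets=[[[0,0,0],[0,0,0]],[[0,0,0],[0,0,0]],[[0,0,0],[0,0,0]],[[0,0,0],[0,0,0]],[[0,0,0],[0,0,0]],[[0,0,0],[0,0,0]],[[0,0,0],[0,0,0]],[[0,0,0],[0,0,0]]], jaw=0, squeeze=50)

```text
time_s: 45.25
tool_pos: [0.63, -0.1772, 0.0749]
tool_rot: [-90.0, -0.0, -96.0]
force: [0.4, -0.1, -0.7]
grip_width: 0.0168
```

```bash
python3 - <<'E'
from h import *
plan(463.9,-99,168,-98)
E
```

```text
pos [ 630.  -177.2   74.9] rot [-9.0e+01 -1.0e-02 -9.6e+01] | turn about y 2.0 | shift [ -54.3  -93.1 -175.4] len 205.9 F [ 0.4 -0.1 -0.7] w 16.8 t 45.25
```

carry_out(targets=[[[0,-20,0],[0,0,0]],[[0,-38,0],[0,0,0]],[[0,-38,0],[0,0,0]],[[0,0,0],[0,2,0]],[[-11,0,-35],[0,0,0]],[[-11,0,-35],[0,0,0]],[[-11,0,-35],[0,0,0]],[[-11,0,-35],[0,0,0]],[[-10,0,-35],[0,0,0]],[[0,0,0],[0,0,0]],[[0,0,0],[0,0,0]]])

```text
time_s: 46.35
tool_pos: [0.4638, -0.0993, 0.1711]
tool_rot: [-90.0, -0.1, -98.0]
force: [-0.2, -0.3, -1.3]
grip_width: 0.0168
```

```bash
python3 - <<'E'
from h import *
plan(463.9,-99,97,-98)
snap('wrist','w30.png')
E
```

```text
pos [463.8 -99.3 171.1] rot [-8.995e+01 -8.000e-02 -9.798e+01] | turn about y 0.02 | shift [-0.3 74.1  0. ] len 74.1 F [-0.2 -0.3 -1.3] w 16.8 t 46.35
```

View pics/w30.png

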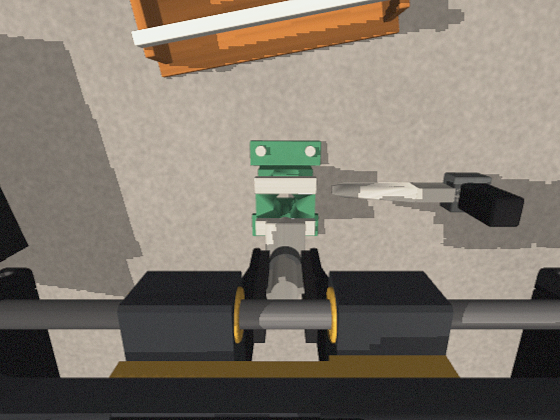

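carry_out(targets=[[[0,20,0],[0,0,0]],[[0,20,0],[0,0,0]],[[0,20,0],[0,0,0]],[[0,15,0],[0,0,0]],[[0,6,0],[0,0,0]],[[0,5,0],[0,0,0]],[[0,0,0],[0,0,0]],[[0,0,0],[0,0,0]]])

```text
time_s: 47.2
tool_pos: [0.4647, -0.0994, 0.0854]
tool_rot: [-90.0, -0.0, -98.0]
force: [-0.0, 0.9, -2.4]
grip_width: 0.0169
```

carry_out(targets=[[[0,4,-0.7],[0,0,0]],[[0,3,0],[0,0,0]],[[0,1.2,0],[0,0,0]],[[0,0,0],[0,0,0]],[[0,0,0],[0,0,0]]])

```text
time_s: 47.7
tool_pos: [0.4638, -0.0993, 0.0777]
tool_rot: [-90.0, -0.0, -98.0]
force: [-2.9, 0.5, 5.9]
grip_width: 0.0168
```

```bash
python3 - <<'E'
from h import *
plan(464,-99,78,-98)
snap('wrist','w31.png',crop=(180,100,380,280),s=3.5)
E
```

```text
pos [463.8 -99.3  77.7] rot [-8.997e+01 -4.000e-02 -9.800e+01] | turn about y 0.0 | shift [-0.4 -0.3  0.1] len 0.5 F [-2.9  0.5  5.9] w 16.8 t 47.7
```

View pics/w31.png

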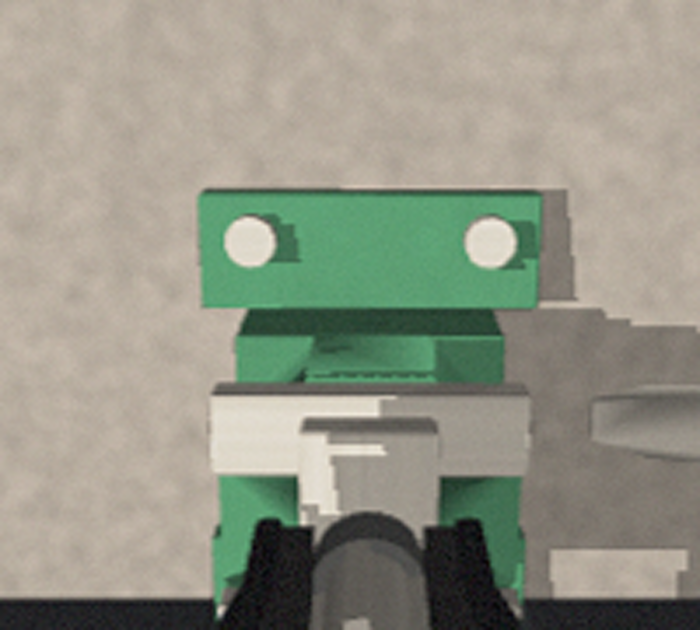

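Resting crosswise on the cheeks. Twist 90°.

carry_out(targets=[[[0,-0.7,-0.4],[0,0,0]],[[0,0,0],[0,-8.5,0]],[[0,0,0],[0,-8.5,0]],[[0,0,0],[0,-8.5,0]],[[0,0,0],[0,-8.5,0]],[[0,0,0],[0,-8.5,0]],[[0,0,0],[0,-8.5,0]],[[0,0,0],[0,-8.5,0]],[[0,0,0],[0,-8.5,0]],[[0,0,0],[0,-8.5,0]],[[0,0,0],[0,-8.5,0]],[[0,0,0],[0,-5,0]]])

```text
time_s: 48.95
tool_pos: [0.4642, -0.1001, 0.0778]
tool_rot: [-90.1, -0.2, -7.7]
force: [0.7, -1.8, -1.0]
grip_width: 0.017
```

carry_out(targets=[[[0,0,0],[0,0,0]],[[0,0,0],[0,0,0]]])

```text
time_s: 49.15
tool_pos: [0.464, -0.1, 0.0778]
tool_rot: [-90.1, -0.1, -8.1]
force: [2.4, -3.1, -0.4]
grip_width: 0.0168
```

```bash
python3 - <<'E'
from h import *
plan(464,-99,70,-8)
snap('wrist','w32.png',crop=(130,100,430,300),s=2.5)
E
```

```text
pos [ 464.  -100.    77.8] rot [-90.05  -0.13  -8.14] | turn about y -0.14 | shift [-0.1  7.8  1. ] len 7.8 F [ 2.4 -3.1 -0.4] w 16.8 t 49.15
```

View pics/w32.png

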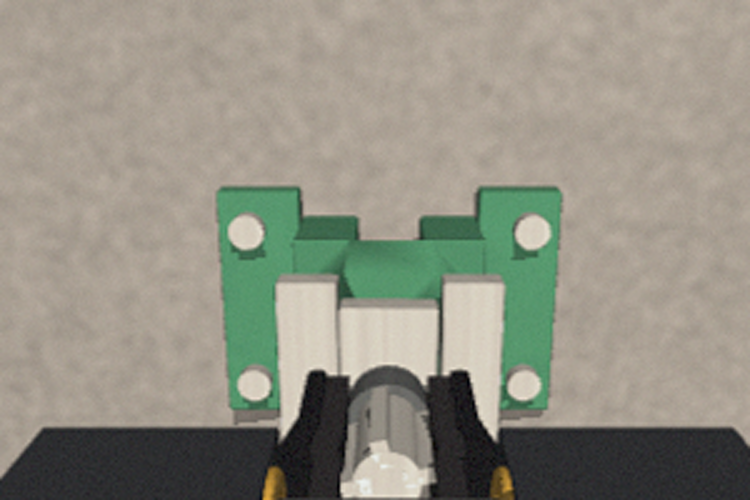

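carry_out(targets=[[[0,3,0],[0,0,0]],[[0,3,0],[0,0,0]],[[0,1,0],[0,0,0]],[[0,0,0],[0,0,0]]])

```text
time_s: 49.6
tool_pos: [0.4642, -0.1006, 0.0709]
tool_rot: [-90.1, -0.1, -8.1]
force: [3.0, -5.3, 1.0]
grip_width: 0.0169
```

carry_out(targets=[[[0,1.3,0],[0,0,0]],[[0,0,0],[0,0,0]]])

```text
time_s: 49.8
tool_pos: [0.4643, -0.1007, 0.0702]
tool_rot: [-90.1, -0.1, -8.1]
force: [1.3, -4.4, 6.2]
grip_width: 0.017
```

carry_out(targets=[[[0,0.8,0],[0,0,0]],[[0,0,0],[0,0,0]]])

```text
time_s: 50.0
tool_pos: [0.4643, -0.1008, 0.07]
tool_rot: [-90.1, -0.1, -8.1]
force: [-0.7, -5.5, 10.3]
grip_width: 0.0169
```

carry_out(targets=[[[0,0.7,0],[0,0,0]],[[0,0,0],[0,0,0]]])

```text
time_s: 50.2
tool_pos: [0.4644, -0.1008, 0.0698]
tool_rot: [-90.2, -0.1, -8.1]
force: [-2.0, -4.6, 15.3]
grip_width: 0.017
```

carry_out(targets=[[[0,-1.3,0],[0,0,0]],[[0,0,0],[0,0,0]]])

```text
time_s: 50.4
tool_pos: [0.4643, -0.1008, 0.0699]
tool_rot: [-90.1, -0.2, -8.1]
force: [2.2, -5.5, 5.7]
grip_width: 0.017
```

carry_out(targets=[[[0,0,0],[0,0,0]],[[0,0,0],[0,0,0]],[[0,0,0],[0,0,0]],[[0,0,0],[0,0,0]],[[0,0,0],[0,0,0]],[[0,-30,0],[0,0,0]],[[0,-40,0],[0,0,0]],[[0,-40,0],[0,0,0]],[[0,0,-40],[0,0,0]],[[0,0,-45],[0,0,0]],[[0,0,-45],[0,0,0]],[[0,0,-40],[0,0,0]]], jaw=0.7)

```text
time_s: 51.6
tool_pos: [0.4388, -0.2696, 0.179]
tool_rot: [-90.0, 0.0, -8.0]
force: [0.7, -0.5, 0.5]
grip_width: 0.0609
```

carry_out(targets=[[[0,0,0],[0,0,0]],[[0,0,0],[0,0,0]],[[0,0,0],[0,0,0]]])

```text
time_s: 51.9
tool_pos: [0.4399, -0.2658, 0.1787]
tool_rot: [-89.9, 0.0, -7.9]
force: [0.2, -0.0, -0.6]
grip_width: 0.061
```

```bash
python3 - <<'E'
from h import *
r=drift('wrist',fn='d3.png'); print(r[:3])
r=r[0]; plan(r[0],r[1],46,r[2]-90)
print(cut('small',x0=(.464,-.099,82),z=.009))
E
```

```text
(array([ 438.7, -277.3,   81.9]), np.float64(0.96), 0.59)
pos [ 440.1 -265.8  179. ] rot [-89.99  -0.    -7.84] | turn about y 0.26 | shift [  0.3 133.  -11.6] len 133.5 F [ 0.1 -0.3  0.8] w 60.8 t 52.0
(array([463.8, -99.1,  81.7]), np.float64(0.984), 0.74)
```

View pics/d3.png

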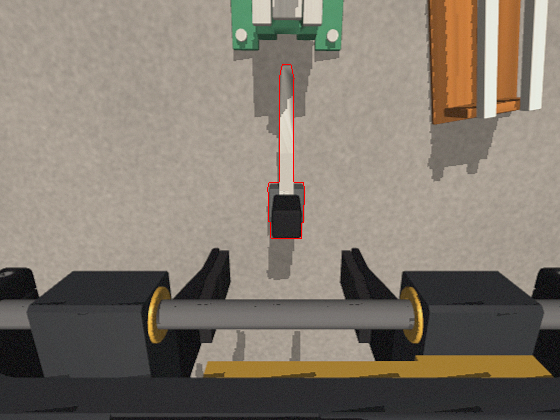

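carry_out(targets=[[[0,15,-13],[0,0,0]],[[0,40,0],[0,0,0]],[[0,40,0],[0,0,0]],[[0,38,0],[0,0,0]],[[0,0,0],[0,0,0]],[[0,0,0],[0,0,0]]])

```text
time_s: 52.7
tool_pos: [0.4372, -0.2804, 0.0455]
tool_rot: [-89.9, 0.1, -8.0]
force: [0.6, -0.3, -0.2]
grip_width: 0.0608
```

carry_out(targets=[[[0,0,0],[0,0,0]],[[0,0,0],[0,0,0]],[[0,0,0],[0,0,0]],[[0,0,0],[0,0,0]],[[0,0,0],[0,0,0]],[[0,0,0],[0,0,0]],[[0,0,0],[0,0,0]]], jaw=0, squeeze=60)

```text
time_s: 53.4
tool_pos: [0.4381, -0.2806, 0.0463]
tool_rot: [-90.0, -0.0, -8.0]
force: [0.2, 0.1, 1.6]
grip_width: 0.0258
```

```bash
python3 - <<'E'
from h import *
plan(452,-188,46,-8)
snap('wrist','w33.png')
E
```

```text
pos [ 438.1 -280.6   46.3] rot [-9.003e+01 -5.000e-02 -7.990e+00] | turn about y 0.01 | shift [ 0.9  0.3 93.6] len 93.6 F [0.2 0.1 1.6] w 25.8 t 53.4
```

View pics/w33.png

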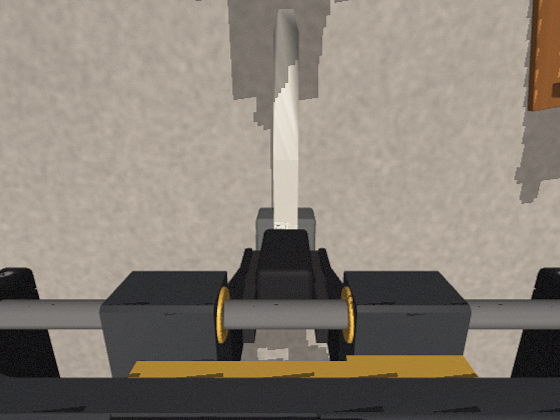

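carry_out(targets=[[[1,-0.3,0],[0,0,0]],[[0,0,14],[0,0,0]],[[0,0,14],[0,0,0]],[[0,0,14],[0,0,0]],[[0,0,10],[0,0,0]],[[0,0,0],[0,0,0]]])

```text
time_s: 54.05
tool_pos: [0.4465, -0.2258, 0.0463]
tool_rot: [-89.9, 0.0, -7.8]
force: [0.8, 4.1, 2.9]
grip_width: 0.0257
```

carry_out(targets=[[[0,0,4],[0,0,0]],[[0,0,4],[0,0,0]],[[0,0,4],[0,0,0]],[[0,0,0],[0,0,0]]])

```text
time_s: 54.45
tool_pos: [0.4473, -0.2191, 0.0464]
tool_rot: [-90.1, -0.0, -8.1]
force: [-0.4, -5.0, 1.4]
grip_width: 0.0256
```

carry_out(targets=[[[0,0,4],[0,0,0]],[[0,0,4],[0,0,0]],[[0,0,4],[0,0,0]],[[0,0,0],[0,0,0]]])

```text
time_s: 54.85
tool_pos: [0.4491, -0.2059, 0.0463]
tool_rot: [-90.1, -0.0, -8.0]
force: [-0.3, -4.9, 2.4]
grip_width: 0.0257
```

carry_out(targets=[[[0,0,4],[0,0,0]],[[0,0,4],[0,0,0]],[[0,0,4],[0,0,0]],[[0,0,0],[0,0,0]]])

```text
time_s: 55.25
tool_pos: [0.4511, -0.1927, 0.0463]
tool_rot: [-90.0, -0.0, -7.9]
force: [0.1, -3.6, 3.1]
grip_width: 0.0253
```

carry_out(targets=[[[0,0,3],[0,0,0]],[[0,0,1],[0,0,0]],[[0,0,0],[0,0,0]],[[0,0,0],[0,0,0]]])

```text
time_s: 55.65
tool_pos: [0.4515, -0.1894, 0.0463]
tool_rot: [-90.0, -0.0, -8.0]
force: [-0.7, -3.1, 3.5]
grip_width: 0.0254
```

```bash
python3 - <<'E'
from h import *
plan(452,-188,46,-8)
snap('wrist','w34.png')
E
```

```text
pos [ 451.5 -189.4   46.3] rot [-90.    -0.    -7.99] | turn about y 0.01 | shift [0.3 0.3 1.4] len 1.5 F [-0.7 -3.1  3.5] w 25.4 t 55.65
```

View pics/w34.png

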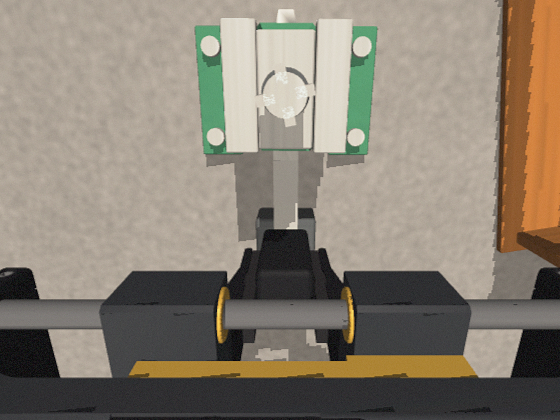

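carry_out(targets=[[[0,0,1],[0,0,0]],[[0,0,0],[0,0,0]],[[0,0,0],[0,0,0]]])

```text
time_s: 56.0
tool_pos: [0.4516, -0.1887, 0.0463]
tool_rot: [-90.0, -0.0, -8.0]
force: [-0.9, -4.2, 4.0]
grip_width: 0.0257
```

carry_out(targets=[[[0,0,0],[0,0,0]],[[0,0,0],[0,0,0]],[[0,0,0],[0,0,0]],[[0,0,0],[0,0,0]],[[0,0,-3],[0,0,0]],[[0,-40,-7],[0,0,0]],[[0,-45,0],[0,0,0]],[[0,-40,0],[0,0,0]],[[0,0,25],[0,0,0]],[[0,0,25],[0,0,0]],[[0,0,0],[0,0,0]],[[0,0,0],[0,0,0]]], jaw=0.7)

```text
time_s: 57.2
tool_pos: [0.4571, -0.1487, 0.1712]
tool_rot: [-90.0, 0.0, -7.9]
force: [-0.3, -1.0, 0.4]
grip_width: 0.0611
```

```bash
python3 - <<'E'
from h import *
plan(463.8,-99.2,79,-8)
snap('wrist','w35.png')
E
```

```text
pos [ 457.1 -148.7  171.2] rot [-90.04   0.    -7.92] | turn about y 0.08 | shift [-0.3 92.2 50. ] len 104.9 F [-0.3 -1.   0.4] w 61.1 t 57.2
```

View pics/w35.png

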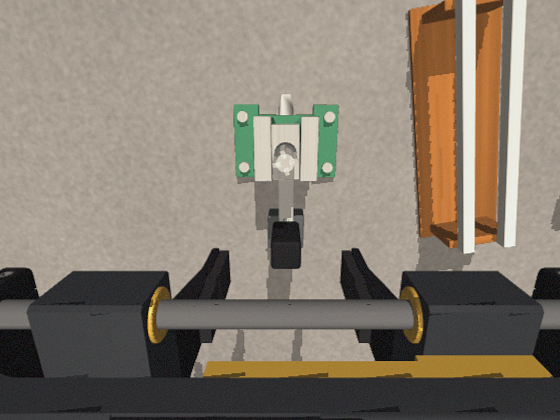

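carry_out(targets=[[[0,10,25],[0,0,0]],[[0,10,25],[0,0,0]],[[0,20,0],[0,0,0]],[[0,20,0],[0,0,0]],[[0,20,0],[0,0,0]],[[0,10,0],[0,0,0]],[[0,0,0],[0,0,0]],[[0,0,0],[0,0,0]]])

```text
time_s: 58.05
tool_pos: [0.4644, -0.0998, 0.0816]
tool_rot: [-90.0, -0.0, -8.0]
force: [-0.6, -0.8, 0.7]
grip_width: 0.0612
```

```bash
python3 - <<'E'
from h import *
plan(463.8,-99.3,79,-8)
snap('wrist','w36.png')
E
```

```text
pos [464.4 -99.8  81.6] rot [-8.999e+01 -2.000e-02 -8.040e+00] | turn about y -0.04 | shift [-0.7  2.6  0.4] len 2.7 F [-0.6 -0.8  0.7] w 61.2 t 58.05
```

View pics/w36.png

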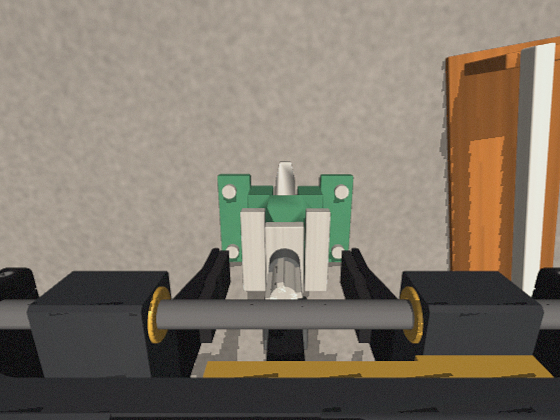

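carry_out(targets=[[[-0.5,3,0],[0,0,0]],[[0,0,0],[0,0,0]],[[0,0,0],[0,0,0]]])

```text
time_s: 58.4
tool_pos: [0.4638, -0.0993, 0.0785]
tool_rot: [-90.0, -0.0, -8.0]
force: [-0.2, -0.1, 0.6]
grip_width: 0.0611
```

carry_out(targets=[[[0,0,0],[0,0,0]],[[0,0,0],[0,0,0]],[[0,0,0],[0,0,0]],[[0,0,0],[0,0,0]],[[0,0,0],[0,0,0]],[[0,0,0],[0,0,0]],[[0,0,0],[0,0,0]],[[0,0,0],[0,0,0]]], jaw=0, squeeze=50)

```text
time_s: 59.2
tool_pos: [0.4639, -0.0992, 0.0782]
tool_rot: [-90.0, -0.0, -8.0]
force: [0.5, 0.5, -0.2]
grip_width: 0.0169
```

carry_out(targets=[[[0,-5,0],[0,0,0]],[[0,-10,0],[0,0,0]],[[0,-20,0],[0,0,0]],[[0,-35,0],[0,0,0]],[[0,-40,0],[0,0,0]],[[0,-25,0],[0,-6,0]],[[0,0,0],[0,-5.5,0]],[[0,0,0],[0,0,0]]])

```text
time_s: 60.0
tool_pos: [0.4638, -0.0992, 0.2146]
tool_rot: [-90.1, -0.1, 3.5]
force: [-0.6, -0.0, -2.0]
grip_width: 0.0169
```

```bash
python3 - <<'E'
from h import *
a=np.radians(93.5); yc=45; print(544-yc*np.sin(a),271.8+yc*np.cos(a))
plan(544-yc*np.sin(a),271.8+yc*np.cos(a),215,3.5)
snap('wrist','w37.png')
E
```

```text
499.08393407101596 269.05281572093145
pos [463.8 -99.2 214.6] rot [-9.007e+01 -7.000e-02  3.520e+00] | turn about y 0.02 | shift [ 57.7  -0.4 365.4] len 369.9 F [-0.6 -0.  -2. ] w 16.9 t 60.0
```

View pics/w37.png

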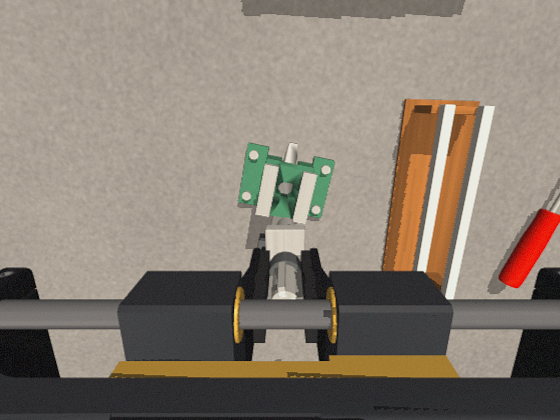

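carry_out(targets=[[[7.2,0,45.7],[0,0,0]],[[7.2,0,45.7],[0,0,0]],[[7.2,0,45.7],[0,0,0]],[[7.2,0,45.7],[0,0,0]],[[7.2,0,45.7],[0,0,0]],[[7.2,0,45.7],[0,0,0]],[[7.2,0,45.7],[0,0,0]],[[7.2,0,45.7],[0,0,0]],[[0,0,0],[0,0,0]],[[0,0,0],[0,0,0]],[[0,0,0],[0,0,0]]])

```text
time_s: 61.15
tool_pos: [0.4987, 0.2675, 0.2124]
tool_rot: [-90.1, 0.1, 3.4]
force: [1.0, -0.2, -1.2]
grip_width: 0.0169
```

```bash
python3 - <<'E'
from h import *
plan(499,269,77,3.5)
snap('wrist','w38.png')
E
```

```text
pos [498.7 267.5 212.4] rot [-9.01e+01  9.00e-02  3.36e+00] | turn about y -0.14 | shift [  0.4 135.4   1.4] len 135.4 F [ 1.  -0.2 -1.2] w 16.9 t 61.15
```

View pics/w38.png

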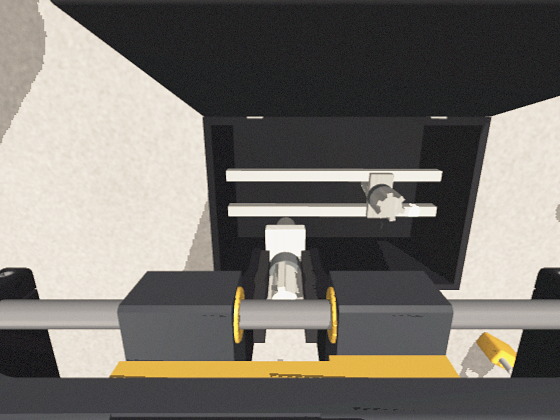

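carry_out(targets=[[[0,20,1],[0,0,0]],[[0,30,0],[0,0,0]],[[0,30,0],[0,0,0]],[[0,30,0],[0,0,0]],[[0,14,0],[0,0,0]],[[0,0,0],[0,0,0]],[[0,0,0],[0,0,0]]])

```text
time_s: 61.9
tool_pos: [0.4996, 0.2699, 0.0903]
tool_rot: [-90.0, -0.1, 3.4]
force: [1.1, -0.0, -2.1]
grip_width: 0.0169
```

```bash
python3 - <<'E'
from h import *
plan(499,269,76.5,3.5)
snap('wrist','w39.png')
E
```

```text
pos [499.6 269.9  90.3] rot [-8.999e+01 -7.000e-02  3.430e+00] | turn about y -0.07 | shift [-0.6 13.8 -0.9] len 13.8 F [ 1.1 -0.  -2.1] w 16.9 t 61.9
```

View pics/w39.png

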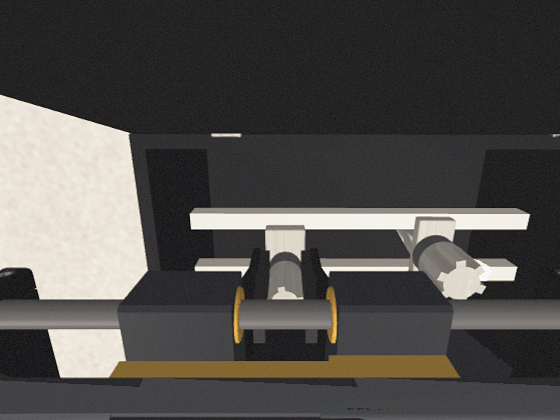

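carry_out(targets=[[[0,7,-1],[0,0,0]],[[0,5,0],[0,0,0]],[[0,2,0],[0,0,0]],[[0,0,0],[0,0,0]],[[0,0,0],[0,0,0]]])

```text
time_s: 62.45
tool_pos: [0.4992, 0.2694, 0.076]
tool_rot: [-90.0, -0.1, 3.5]
force: [-1.0, -0.1, 4.9]
grip_width: 0.0166
```

Seated. Release, lift out, back off and look.

carry_out(targets=[[[0,-0.6,0],[0,0,0]],[[0,0,0],[0,0,0]],[[0,0,0],[0,0,0]],[[0,0,0],[0,0,0]],[[0,0,0],[0,0,0]],[[0,-20,0],[0,0,0]],[[0,-40,0],[0,0,0]],[[0,-45,0],[0,0,0]],[[0,-40,0],[0,0,0]],[[0,0,-25],[0,0,0]],[[0,0,-25],[0,0,0]],[[0,0,0],[0,0,0]]], jaw=0.45)

```text
time_s: 63.65
tool_pos: [0.503, 0.2152, 0.2207]
tool_rot: [-90.2, -0.0, 3.2]
force: [-0.1, -1.7, 0.1]
grip_width: 0.0392
```

carry_out(targets=[[[0,0,0],[0,0,0]],[[0,0,0],[0,0,0]]])

```text
time_s: 63.85
tool_pos: [0.5014, 0.2205, 0.2207]
tool_rot: [-90.0, 0.0, 3.6]
force: [-0.3, 0.7, 1.2]
grip_width: 0.0393
```

```bash
python3 - <<'E'
from h import *
plan(440,-230,190,3.5)
snap('wrist','w40.png')
print(cut('small',x0=(.499,.269,93),z=.014),cut('medium',x0=(.589,.2745,93),z=.014))
E
```

```text
pos [501.4 220.5 220.7] rot [-8.996e+01  1.000e-02  3.580e+00] | turn about y 0.08 | shift [ -88.8   30.7 -445.9] len 455.7 F [-0.3  0.7  1.2] w 39.3 t 63.85
(array([499., 269.,  93.]), np.float64(0.0), 0.17) (array([588.7, 273.1,  93.3]), np.float64(0.934), 0.9)
```

View pics/w40.png

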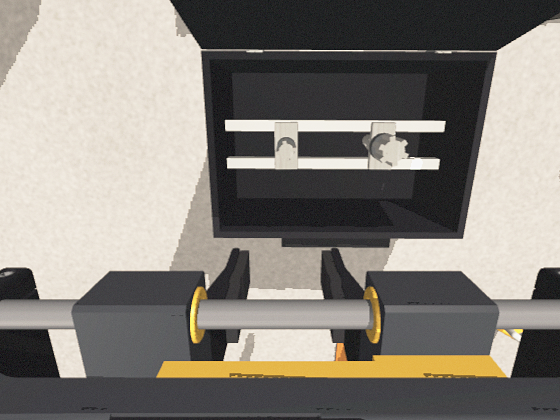

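carry_out(targets=[[[0,-40,0],[0,0,0]],[[0,-40,0],[0,0,0]],[[0,-30,0],[0,0,0]],[[11,0,42],[0,0,0]],[[11,0,42],[0,0,0]],[[12,0,42],[0,0,0]],[[12,0,42],[0,0,0]],[[0,0,38],[0,0,0]],[[0,0,0],[0,0,0]],[[0,0,0],[0,0,0]]], jaw=0, squeeze=20)

```text
time_s: 65.1
tool_pos: [0.5339, 0.4294, 0.3299]
tool_rot: [-90.0, 0.1, 3.7]
force: [-0.2, -1.0, -0.3]
grip_width: 0.0007
```

```bash
cat >> h.py <<'E'
def hin():
    o=env.get_obs(); p=o['tool_pos'][:2]*1e3-[544,271.8]; a=np.radians(93.5); c=np.array([np.cos(a),np.sin(a)]); s=np.array([-np.sin(a),np.cos(a)])
    print('rel hinge x',round(p@c-75,1),'z',round(o['tool_pos'][2]*1e3-115,1),'case y',round(p@s,1),'F',o['force'].round(1),'t',o['time_s'],o['qpos'].round(0))
E
python3 - <<'E'
from h import *
hin()
snap('wrist','w41.png');snap('side','s41.png',crop=(190,60,350,230),s=4)
E
```

```text
rel hinge x 83.0 z 214.9 case y 0.4 F [-0.2 -1.  -0.3] t 65.1 [ -7.  31. -56.  65.  25.  96. -52.]
```

View pics/w41.png

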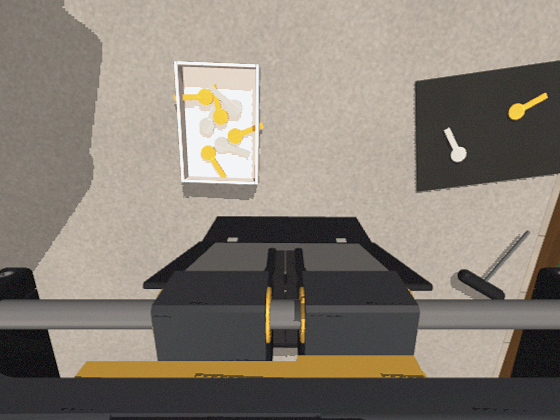

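View pics/s41.png

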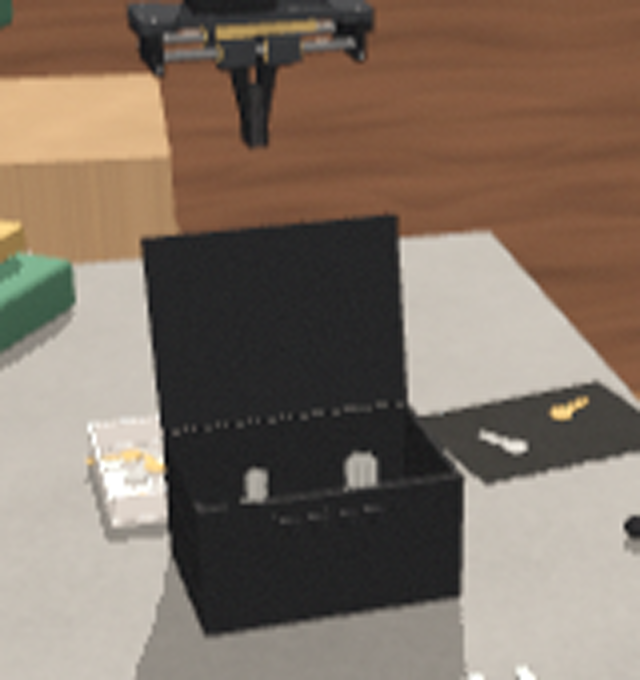

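carry_out(targets=[[[0,34,0],[0,0,0]],[[0,34,0],[0,0,0]],[[0,30,0],[0,0,0]],[[0,0,-15],[0,0,0]],[[0,0,-15],[0,0,0]],[[0,0,-12],[0,0,0]],[[0,0,-10],[0,0,0]],[[0,0,-10],[0,0,0]],[[0,0,-10],[0,0,0]],[[0,0,-10],[0,0,0]],[[0,0,0],[0,0,0]]])

```text
time_s: 66.3
tool_pos: [0.5408, 0.3437, 0.2325]
tool_rot: [-90.1, 0.0, 3.4]
force: [0.1, -0.6, 0.2]
grip_width: 0.0006
```

```bash
python3 - <<'E'
from h import *
hin()
snap('side','s42.png',crop=(190,60,350,230),s=4)
E
```

```text
rel hinge x -3.1 z 117.5 case y -1.2 F [ 0.1 -0.6  0.2] t 66.3 [  6.  27. -57.  82.  22.  83. -47.]
```

View pics/s42.png

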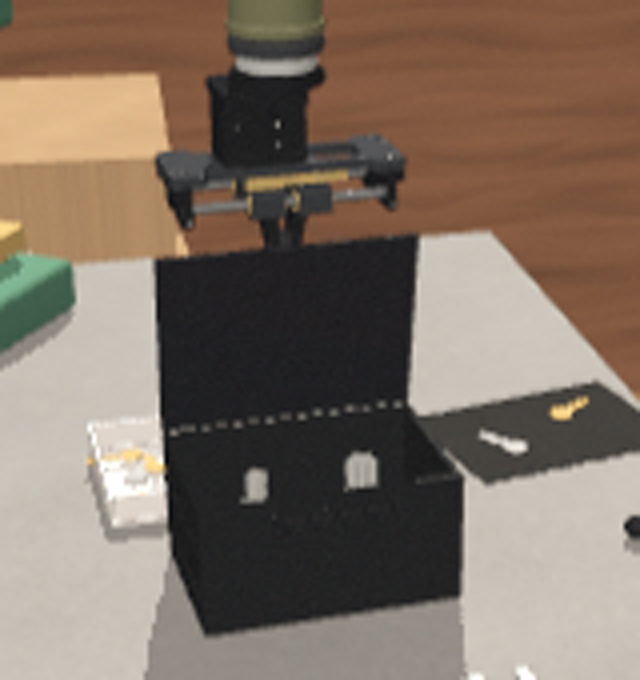

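carry_out(targets=[[[0,2,-14],[0,0,0]],[[0,3,-14],[0,0,0]],[[0,6,-14],[0,0,0]],[[0,8,-11],[0,0,0]],[[0,8,-11],[0,0,0]],[[0,9,-11],[0,0,0]],[[0,11,-8],[0,0,0]],[[0,12,-8],[0,0,0]],[[0,12,-7],[0,0,0]],[[0,0,0],[0,0,0]]])

```text
time_s: 67.35
tool_pos: [0.5455, 0.2457, 0.1592]
tool_rot: [-90.1, 0.2, 3.4]
force: [-0.4, -0.1, 0.0]
grip_width: 0.0002
```

```bash
python3 - <<'E'
from h import *
hin()
snap('side','s43.png',crop=(190,60,350,230),s=4)
E
```

```text
rel hinge x -101.1 z 44.2 case y 0.1 F [-0.4 -0.1  0. ] t 67.35 [ 18.  24. -56.  94.  21.  74. -39.]
```

View pics/s43.png

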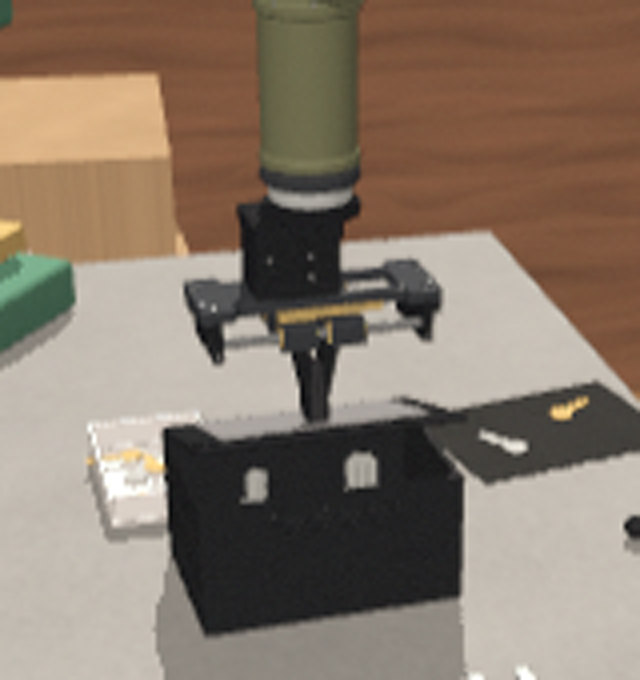

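carry_out(targets=[[[0,10,-4],[0,0,0]],[[0,10,-3],[0,0,0]],[[0,9,-2],[0,0,0]],[[0,7,-1],[0,0,0]],[[0,2,0],[0,0,0]],[[0,1,0],[0,0,0]],[[0,0,0],[0,0,0]]])

```text
time_s: 68.1
tool_pos: [0.5467, 0.2381, 0.1227]
tool_rot: [-90.0, 0.0, 3.5]
force: [-0.4, -0.4, -0.7]
grip_width: 0.0003
```

```bash
python3 - <<'E'
from h import *
hin()
E
```

```text
rel hinge x -108.8 z 7.7 case y -0.6 F [-0.4 -0.4 -0.7] t 68.1 [ 18.  25. -55.  97.  22.  70. -39.]
```

carry_out(targets=[[[0,1.5,0],[0,0,0]],[[0,1.5,0],[0,0,0]],[[0,0.5,0],[0,0,0]],[[0,0,0],[0,0,0]]])

```text
time_s: 68.5
tool_pos: [0.547, 0.2383, 0.1213]
tool_rot: [-90.1, -0.1, 3.5]
force: [-4.1, -2.5, 10.6]
grip_width: 0.0007
```

carry_out(targets=[[[0,-30,0],[0,0,0]],[[0,-40,0],[0,0,0]],[[-14,0,-46],[0,0,0]],[[-14,0,-46],[0,0,0]],[[-14,0,-46],[0,0,0]],[[-14,0,-46],[0,0,0]],[[-14,0,-46],[0,0,0]],[[-14,0,-46],[0,0,0]],[[-14,0,-46],[0,0,0]],[[-14,0,-46],[0,0,0]],[[-14,0,-46],[0,0,0]],[[-14,0,-46],[0,0,0]]], jaw=0.7)

```text
time_s: 69.7
tool_pos: [0.4345, -0.2314, 0.1898]
tool_rot: [-90.1, -0.0, 3.5]
force: [0.6, -0.3, -1.0]
grip_width: 0.0606
```

carry_out(targets=[[[0,0,0],[0,6,0]],[[0,0,0],[0,5.5,0]],[[0,0,0],[0,0,0]],[[0,0,0],[0,0,0]]])

```text
time_s: 70.1
tool_pos: [0.4353, -0.2293, 0.1894]
tool_rot: [-90.0, -0.0, -7.8]
force: [-0.2, 0.2, 0.4]
grip_width: 0.0609
```

```bash
python3 - <<'E'
from h import *
plan(452,-188,46,-8)
snap('wrist','w44.png')
snap('top','t44.png',crop=(100,80,480,300),s=2.1)
print(drift('wrist',x0=(.452,-.188,82))[:3])
E
```

```text
pos [ 435.3 -229.3  189.4] rot [-9.002e+01 -1.000e-02 -7.820e+00] | turn about y 0.18 | shift [ 10.8 143.4  43.2] len 150.2 F [-0.2  0.2  0.4] w 60.9 t 70.1
(array([ 451.5, -186.3,   81.9]), np.float64(0.723), 0.91)
```

View pics/w44.png

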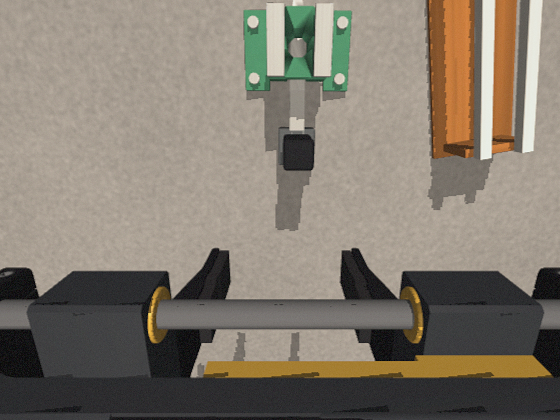

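View pics/t44.png

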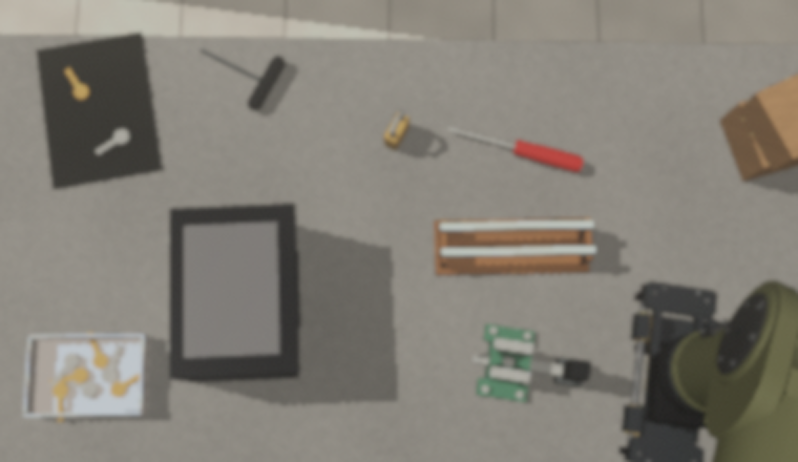

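Lid closed, rack empty, drift still in the slot. Grip it and draw it well out.

carry_out(targets=[[[10.5,23,43],[0,0,0]],[[0,40,0],[0,0,0]],[[0,40,0],[0,0,0]],[[0,40,0],[0,0,0]],[[0,0,0],[0,0,0]],[[0,0,0],[0,0,0]]])

```text
time_s: 70.9
tool_pos: [0.4517, -0.1881, 0.0467]
tool_rot: [-89.9, 0.0, -7.9]
force: [0.4, -0.5, 0.7]
grip_width: 0.0612
```

carry_out(targets=[[[0,0,0],[0,0,0]],[[0,0,0],[0,0,0]],[[0,0,0],[0,0,0]],[[0,0,0],[0,0,0]],[[0,0,0],[0,0,0]],[[0,0,0],[0,0,0]],[[0,0,0],[0,0,0]],[[0,0,-20],[0,0,0]],[[0,0,-24],[0,0,0]],[[0,0,-26],[0,0,0]],[[0,0,-30],[0,0,0]],[[0,0,-20],[0,0,0]]], jaw=0, squeeze=60)

```text
time_s: 72.1
tool_pos: [0.4351, -0.3081, 0.0466]
tool_rot: [-89.9, -0.0, -8.1]
force: [0.2, 4.7, 7.6]
grip_width: 0.0259
```

carry_out(targets=[[[0,0,0],[0,0,0]],[[0,0,0],[0,0,0]],[[0,0,0],[0,0,0]]])

```text
time_s: 72.4
tool_pos: [0.435, -0.3075, 0.0466]
tool_rot: [-90.1, -0.0, -8.0]
force: [0.3, -3.2, 3.4]
grip_width: 0.0254
```

Release, lift straight up and back away.

carry_out(targets=[[[0,0,0],[0,0,0]],[[0,0,0],[0,0,0]],[[0,0,0],[0,0,0]],[[0,0,0],[0,0,0]],[[0,0,0],[0,0,0]],[[0,-30,0],[0,0,0]],[[0,-40,0],[0,0,0]],[[0,-45,0],[0,0,0]],[[0,-45,-20],[0,0,0]],[[0,0,-40],[0,0,0]],[[0,0,0],[0,0,0]],[[0,0,0],[0,0,0]]], jaw=0.7)

```text
time_s: 73.6
tool_pos: [0.4258, -0.3674, 0.2058]
tool_rot: [-89.9, 0.0, -8.1]
force: [-0.4, 0.6, -0.4]
grip_width: 0.0609
```

```bash
python3 - <<'E'
from h import *
plan(435,-307,46,-8)
snap('wrist','w45.png')
snap('side','s45.png',crop=(190,130,420,380),s=2.4)
print(drift('wrist',fn='d5.png')[:3])
E
```

```text
pos [ 425.8 -367.4  205.8] rot [-8.994e+01  3.000e-02 -8.130e+00] | turn about y -0.13 | shift [  0.7 159.8  61.1] len 171.1 F [-0.4  0.6 -0.4] w 60.9 t 73.6
(array([ 434.7, -304.9,   82.3]), np.float64(0.954), 0.57)
```

View pics/w45.png

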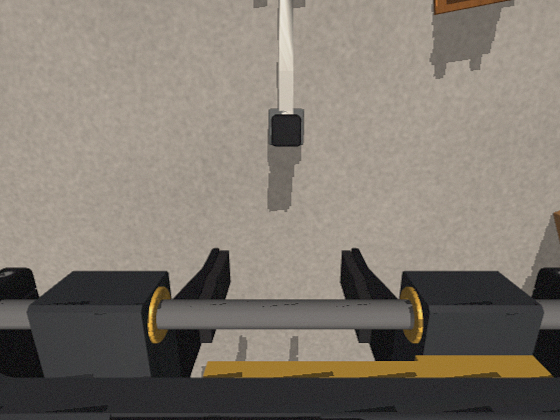

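View pics/s45.png

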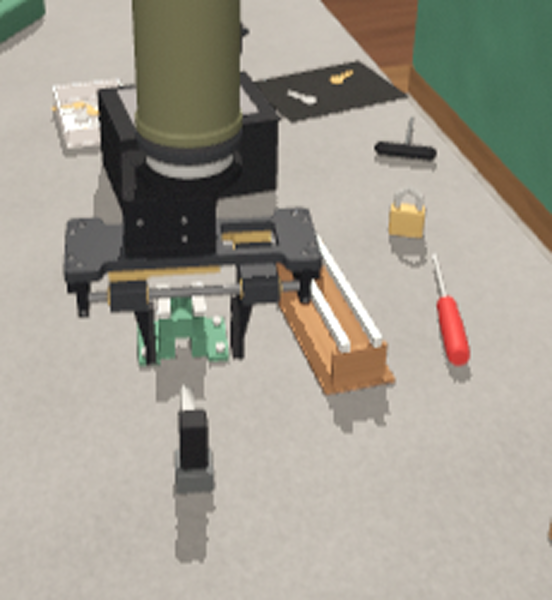

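carry_out(targets=[[[-20,0,-40],[0,0,0]],[[-20,0,-40],[0,0,0]],[[-20,0,-40],[0,0,0]],[[-20,0,-40],[0,0,0]],[[0,0,0],[0,0,0]],[[0,0,0],[0,0,0]]])

```text
time_s: 74.4
tool_pos: [0.3244, -0.5141, 0.2057]
tool_rot: [-89.9, 0.0, -8.1]
force: [1.3, 0.1, -0.1]
grip_width: 0.0609
```

```bash
python3 - <<'E'
from h import *
snap('side','s46.png',crop=(190,130,420,380),s=2.4)
snap('top','t46.png',crop=(100,80,480,300),s=2.1)
C=cam('side');m=env.outline_of('side','case_lid')[0]
for t in (0,3,6):
    R=Ro.from_euler('y',t,degrees=True).as_matrix(); P=(box(-164,0,-110,110,0,6)-0)@R.T+[.075,0,.115]
    s=sil(C,[P],.544,.2718,93.5); print(t,(s&m['mask']).sum()/(s|m['mask']).sum())
print(drift('side')[:3])
E
```

```text
0 0.8253588516746412
3 0.7782555282555282
6 0.6814268142681427
(array([ 433.7, -304.8,   78.9]), np.float64(0.503), 0.79)
```

View pics/s46.png

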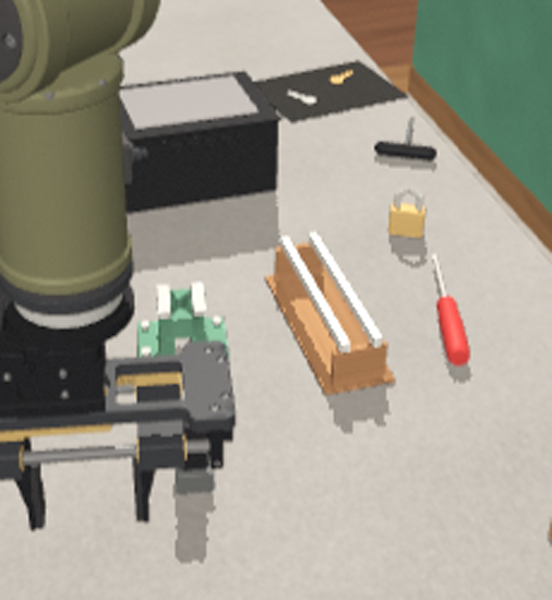

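View pics/t46.png

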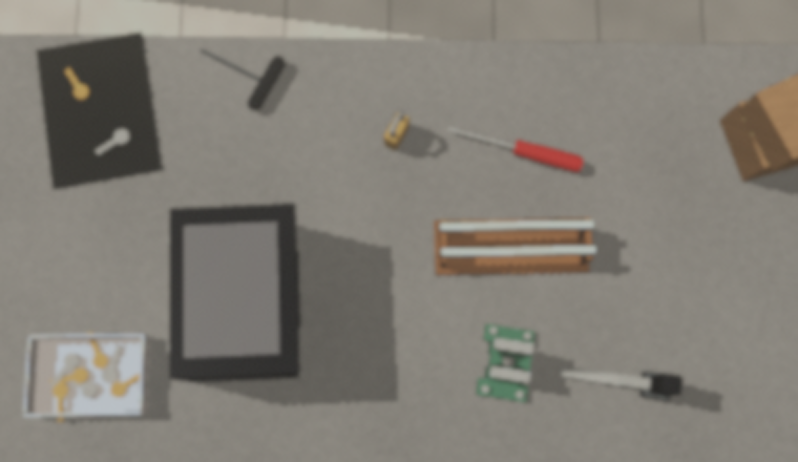

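Lid closed, drift flat and clear of the slot, bystanders untouched, rack and sleeve empty. Hand in.

```bash
python3 - <<'E'
from cell import env
print(env.sign_off()); print(env.get_obs()['time_s'])
E
```

```text
the job is handed in; nothing more can be done
None
the job is handed in; nothing more can be done
```

The job is handed in at about 75 s of robot time, with every step done; the two small disagreements in my checks are listed below. No force reading came near the limits.

**What was done**
- I levered the lid open with the drift's nose, to roughly 100°.
- Two cutters were in the rack, medium and small. I bedded the medium one first, then the small one: each stood crosswise, was twisted into line and pushed home.
- I freed each by driving the drift to about 90 mm from the axis, then hung it about 45 mm either side of the middle of the case rails.
- I then closed the lid with the fingers and drew the drift out. It lies flat with its nose about 50 mm clear of the block.

**What the last checks showed**
- The final pictures show the lid closed, the rack and sleeve empty, and the padlock, screwdriver and key tray where they were.
- The lid was pressed shut with about 10 N and stopped at its closed height. The side picture fits a lid angle of 0 best, although the arm hid part of the lid.
- Both cutters were seen hanging upright before the lid was closed. The network confirmed the medium one, but for the small one it gave only a poor match, so I went by the picture.

**What was off**
- The first try at the lid touched the ledge with about 5 N, because the drift was roughly 3 mm too low. I backed off and raised it.
- The medium cutter was pushed home with about 20 N instead of 10 to 15 N, and still came free easily. The small one took about 15 N.
- I could not measure the 8 mm lift cleanly. One image fit of the medium cutter gave 6 to 7 mm and a second was unclear. I relied on the drift's position, and I did not measure the small cutter's lift separately.

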